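# Warm the breakfast crockery

## Task

Get the breakfast crockery warming: while the warming tray is still off, take the match tin off it and put it down flat on the worktop, and stand every egg cup and mug that is out upright on the glass, inside the pale line. Then slide the recessed child lock open with a fingertip, move the heat slider to the third heat mark (the third bar after off), and slide the child lock fully shut again so the setting cannot be knocked. Do not disturb the salt pot, timer or water glass.

Things in the scene. Friction and masses are not known exactly. Their poses are not given: they have to be found in the camera images.
- warming_tray: electric warming tray, aluminium, black glass top, 270 (x) x 300 (y) x 40 mm, fixed; origin level with its underside, 125 mm behind its front face, x from its front (control strip, towards the robot) to its back, y left, z up. The strip is a flat deck 40 mm high from x = -125 to -55 mm; the glass, flush with it, covers x = -55 to 140, y = -146 to 146 mm
- plate_center (a point): centre of the heated zone, on the top face of the glass (tray frame [32.5, 0, 40] mm; axes as the tray's). The zone, ringed by a thin pale line, reaches 77 mm either way in x and 136 mm either way in y from here
- lock_slot (a point): child lock's recessed slot in the left part of the strip: centre of its mouth, level with the deck (tray frame [-91, 85, 40] mm). 51 mm along x, 28 mm along y. Two closed fingers side by side, held upright, may be too thick for it: tilt the tool sideways so that only one finger's tip enters
- lock_pad (a point): black ribbed thumb pad of the child lock, in that slot: centre of its face, 4 mm below the deck; moves with it. 35 mm along x, 26 mm along y. At each x end it has a lip 3.5 mm wide, flush with the deck; the hollow between the lips is 28 mm long (x) and takes one fingertip, to push a lip or drag the pad
- child_lock (a joint): child lock, m: 0 = shut (pad at the plate end of its slot, by the filled dot), 0.014 = open (pad at the robot's end, by the ring; moves along the tray's -x). About 1.5 N, stays put. Its hidden bolt blocks the heat slider; open beyond 0.011 frees it. It shuts only with the heat slider within 2.5 mm of off or a mark, else it stops 4 mm from open
- heat_grip (a point): heat slider: centre of the top of its black cap (28 mm along x, 16 mm along y; top 15.5 mm, underside 1.5 mm above the deck), with a pale line across it; moves with it. At off it stands at tray frame x = -91, y = -5 mm
- heat_slider (a joint): heat slider, m: 0 = off (ring mark, left end), growing towards the tray's -y (to the right seen from the robot); the four heat marks, bars of growing length on the strip in front of the slot, are at 0.016, 0.032, 0.048 and 0.064. About 2 N, no click stops, stays where it is left
- egg_cup_a: stoneware egg cup (a of up to three alike; may be absent), 47 mm across the rim, 50 mm high, foot 38 mm across; the bowl's outside is nearly upright from 36 to 50 mm high (45 mm across there) and narrows below; origin at the centre of its foot, z up, 90 g
- egg_cup_b: stoneware egg cup (b of up to three alike; may be absent), 47 mm across the rim, 50 mm high, foot 38 mm across; the bowl's outside is nearly upright from 36 to 50 mm high (45 mm across there) and narrows below; origin at the centre of its foot, z up, 90 g
- egg_cup_c: stoneware egg cup (c of up to three alike; may be absent), 47 mm across the rim, 50 mm high, foot 38 mm across; the bowl's outside is nearly upright from 36 to 50 mm high (45 mm across there) and narrows below; origin at the centre of its foot, z up, 90 g
- mug_a: empty stoneware mug (a of up to two alike; may be absent), 92 mm high, 310 g, open at the top; round body 81 mm across, its axis at y = +16.5 mm in the mug's frame, walls 4 mm thick; loop handle to -y as far as y = -57 mm, 10 to 12 mm thick along x, its upper arm 66 to 78 mm high at y = -24 to -52 mm. Origin at the underside, midway along the 115 mm length, z up
- mug_b: empty stoneware mug (b of up to two alike; may be absent), 92 mm high, 310 g, open at the top; round body 81 mm across, its axis at y = +16.5 mm in the mug's frame, walls 4 mm thick; loop handle to -y as far as y = -57 mm, 10 to 12 mm thick along x, its upper arm 66 to 78 mm high at y = -24 to -52 mm. Origin at the underside, midway along the 115 mm length, z up
- match_tin: small closed dark match tin, 49 (x) x 72 (y) x 18 mm, 80 g, lid fixed; origin at the centre of its underside, z up; left lying on the glass. Free worktop to put it on: left of the tray, round x = 0.45, y = 0.40 m
- salt_pot: bystander: grey salt pot with a wooden lid, 77 mm across, 70 mm high, origin at its underside
- timer: bystander: round kitchen timer, 65 mm across, 37 mm high, origin at its underside
- water_glass: bystander: tall glass, 66 mm across, 139 mm high, origin at its underside

How it is judged:
By the outcome, as a careful person would: the job done as asked, in the order asked, and still so for the second after the job is handed in, with the robot touching nothing.
Of egg_cup_a, egg_cup_b, egg_cup_c, mug_a, mug_b only 2 to 4 are there at a start; the rules pass over those that are not, and their reading is None.
At some moment in a run one of mug_a, mug_b, match_tin may be knocked a few centimetres aside while the robot is not near it.
It also fails if it takes over 210 s, if anything falls off the work surface, if the arm or the gripper's body presses on something with over 40 N, if the wrist force passes 120 N, or if a joint passes its speed limit or range.

## Robot

A 7-joint arm with a two-finger parallel gripper is mounted at the origin on the work surface; the furniture and walls round the work are solid. World frame = base frame: x ahead of the robot, y to its left, z up, the work surface at z = 0. Lengths are in mm, angles in rad, forces in N, time in s.
With the tool pointing down it reaches from about 400 to 900 mm from the base axis. Payload 5.5 kg.
Tool frame: the origin (TCP) lies on the centre line of the jaws, within the pads' length; the fingertips stand 17 mm ahead of it and the grasp point (between the pads) lies 2 mm behind it; z points along the fingers, y is the line along which they close (so a half turn about z gives the same grasp; the last joint's range is limited). The gripper opens to 92 mm and grips with 3 to 60 N. Pads are 19 mm wide; open, the fingers measure 130 mm over their backs; the gripper's body (75 mm by 190 mm) begins 47 mm behind the grasp point.
Start: joints at [-0.987, 0.501, -0.427, 1.55, 0.221, 1.138, -0.21], TCP at [204.924, 616.851, 243.729] pointing down, gripper open.
Joint ranges: [-2.88, 2.88], [-0.31, 2.03], [-1.54, 1.56], [0.2, 2.42], [-1.41, 4.55], [0.19, 2.02], [-2.57, 2.57]. Speed limits (rad/s): [2.57, 2.57, 3.14, 3.14, 3.14, 3.14, 3.14].

## Interface

Orientations are given as a unit quaternion [x, y, z, w].
In Python, from workcell import r gives the robot as it stands.
- The arm moves only by the tool send_rows, never from a script. Its arguments are lists of equal length, an entry for each row: "slide": the shift along the tool's x, y, z in m, a list of three; "delta_rot": the turn, a rotation vector about the tool's x, y, z in rad, a list of three; "gripper": the closure, from -1 (fully open) to 1 (shut). In form: {"slide": [[x, y, z], ...], "delta_rot": [[ax, ay, az], ...], "gripper": [gripper, ...]}. A call has 1 to 5 rows; each row is the pose to reach, as a shift and turn from the pose commanded when the call began, along the tool's axes at that moment; what a row does not reach only later rows make up. A row lasts 1/10 s, in which the tool goes at most 50 mm and 8.59 degrees, less where a joint would pass 70% of its speed; a pose out of reach is approached as far as the arm can. A call with a gripper value outside its range is refused whole. The fingers move at their own pace and stop on an object; "squeeze" is the grip in N (left out, the last holds). Time passes only in rows, so rows that repeat a pose let the fingers close. It gives the time, the measured TCP pose, the force, the opening and the grip force at its end, in the units of the state.
- r.get_state(): the state, without advancing time (a new reading comes with each control period).
- r.get_image(name): name is "side" or "top" or "wrist"; returns (picture, depth): 400x640x3 uint8, red, green, blue; 400x640 float32, mm along the optical axis (not along the pixel's ray), 0 where there is no reading.
- r.camera_model(name): a dict with "vfov" (degrees; the focal length in pixels is half the picture's height over the tangent of half this angle, whatever the lens; pixels are square), "cx", "cy" (the principal point, pixels), "pose" (4x4, takes a point from camera to world coordinates). Camera axes: x right, y down, z forward; pixel columns grow to the right and rows downward; lengths in mm; the calibration is good to about 2 mm. A picture is of the moment at which its call begins: read the wrist's pose just before it. camera_model takes no time and is no camera call; for the wrist camera it gives the pose at the moment of the call.
- r.finish_job(): hands the job in; it is judged then, once.
Trained networks look in the newest picture that a camera, given by its name, has taken for a name from the list of things; names that differ only in an ending like _2 or _b are one class to them, and where a whole thing is asked for, a point or a joint stands for the part that bears it (a point fixed in the world has none). Each returns a list of dicts, best first, with "confidence" (0 to 1); they miss things now and then, are a little off and sometimes report something else, mostly with a low value. They report only what shows in the picture. A call takes as long as a camera call.
- r.search_frame(query, camera): "extent" ([left, top, right, bottom] in pixels, round what is visible of it).
- r.regions_of(query, camera): "region" (400x640 bool, what is visible of it) and "extent" ([left, top, right, bottom] in pixels, round what is visible of it).
The state is a dict: "clock": time; "joints": joint angles; "qvel": joint speeds; "tau": joint torques, N m; "eef_pos": TCP position; "eef_rot": TCP orientation; "force": force on the tool from outside, world axes, zero at the start; "moment": the same for the moment, N m; "grip_width": opening from 0.0 (shut) to 1.0 (fully open); "finger_force": force on a finger pad.
Only numpy, scipy, OpenCV 4.12 (cv2) and the standard library are available. Lean on these libraries where they do the work, as an engineer would, in place of code of your own. Each camera call takes 0.05 s, during which the arm holds its last target. There are 200 camera calls.

## Working session

There is one attempt and no reset: what is moved stays moved. The work goes in short steps, Python scripts to look and compute and a tool call to move; the robot and the scene stay as the last step left them, time stands still between calls to the robot, and variables do not carry over. Pictures are saved under pics/ and viewed, at most 14 in all, crops included, and the job is handed in when it is done.

Besides the shell and the picture viewer there is one more tool, called after ">>>" as name(argument=value, ...) on one line, values as JSON. send_rows: Moves the arm, as the interface text tells. Its arguments: {"type":"object","properties":{"slide":{"type":"array"},"delta_rot":{"type":"array"},"gripper":{"type":"array"},"squeeze":{"type":"number"}},"required":["slide","delta_rot","gripper"]}

```bash
mkdir -p pics; ls; cat > h.py <<'E'
import numpy as np, cv2
from workcell import r
from scipy.spatial.transform import Rotation as R
def cloud(name):
    im,d=r.get_image(name); m=r.camera_model(name)
    h,w=d.shape; f=h/2/np.tan(np.radians(m['vfov'])/2)
    u,v=np.meshgrid(np.arange(w),np.arange(h))
    p=np.stack([(u-m['cx'])/f*d,(v-m['cy'])/f*d,d],-1)
    T=np.array(m['pose']); P=p@T[:3,:3].T+T[:3,3]
    P[d<=0]=np.nan
    return im,d,P
def save(n,im,s=1): cv2.imwrite('pics/'+n,cv2.resize(im[:,:,::-1],None,fx=s,fy=s))
E
python3 - <<'E'
from h import *
s=r.get_state(); print({k:np.round(v,3) for k,v in s.items()})
for n in ['top','side']:
    im,d,P=cloud(n); save(n+'0.png',im,1.25)
    print(n,r.camera_model(n)['pose'])
    for q in ['warming_tray','match_tin','egg_cup_a','mug_a','salt_pot','timer','water_glass','heat_grip','lock_pad']:
        for o in r.regions_of(q,n):
            if o['confidence']<.3: continue
            pts=P[o['region']]; pts=pts[~np.isnan(pts[:,0])]
            if len(pts): print(q,round(o['confidence'],2),np.round(o['extent']),np.round(np.percentile(pts,[2,50,98],axis=0)).tolist())
E
```

```text
pics
{'clock': np.float64(0.0), 'joints': array([-0.987,  0.502, -0.427,  1.551,  0.221,  1.138, -0.21 ]), 'qvel': array([-0.002, -0.   ,  0.002, -0.001, -0.001,  0.001,  0.002]), 'tau': array([-1.0000e-03, -5.6659e+01, -5.8170e+00, -2.7912e+01, -6.9000e-02,
        3.0000e-02,  0.0000e+00]), 'eef_pos': array([204.779, 616.201, 242.684]), 'eef_rot': array([ 0.16 ,  0.987, -0.001, -0.   ]), 'force': array([ 1.101,  1.251, -0.775]), 'moment': array([ 0.04 , -0.001,  0.031]), 'finger_force': np.float64(0.0), 'grip_width': np.float64(1.001)}
top [[-1.53931012e-02 -9.97572718e-01  6.79096841e-02  4.76291839e+02]
 [-9.99865912e-01  1.49778410e-02 -6.61984642e-03  3.83992104e+00]
 [ 5.58663773e-03 -6.80024781e-02 -9.97669511e-01  1.52035911e+03]
 [ 0.00000000e+00  0.00000000e+00  0.00000000e+00  1.00000000e+00]]
warming_tray 0.59 [244. 148. 344. 242.] [[447.0, -74.0, 32.0], [576.0, 68.0, 40.0], [715.0, 221.0, 47.0]]
match_tin 0.51 [279. 178. 300. 203.] [[563.0, 62.0, 51.0], [593.0, 95.0, 59.0], [621.0, 127.0, 66.0]]
egg_cup_a 0.7 [360. 180. 376. 194.] [[577.0, -194.0, 2.0], [598.0, -175.0, 
[... 1895 characters left out ...]
 298.] [[474.0, -409.0, 3.0], [494.0, -381.0, 33.0], [528.0, -350.0, 40.0]]
water_glass 0.89 [217. 112. 240. 151.] [[552.0, 365.0, 8.0], [573.0, 384.0, 96.0], [616.0, 430.0, 138.0]]
water_glass 0.58 [300. 164. 326. 187.] [[558.0, 57.0, 45.0], [585.0, 92.0, 58.0], [618.0, 130.0, 64.0]]
heat_grip 0.61 [382. 210. 405. 232.] [[572.0, -191.0, 1.0], [596.0, -171.0, 35.0], [617.0, -150.0, 54.0]]
heat_grip 0.54 [294. 204. 304. 212.] [[465.0, 46.0, 45.0], [477.0, 51.0, 54.0], [490.0, 60.0, 61.0]]
lock_pad 0.55 [269. 190. 282. 204.] [[455.0, 130.0, 27.0], [474.0, 145.0, 36.0], [492.0, 161.0, 43.0]]
lock_pad 0.45 [384. 212. 399. 231.] [[572.0, -192.0, 3.0], [595.0, -172.0, 35.0], [616.0, -151.0, 53.0]]
```

```bash
python3 - <<'E'
from h import *
im,d,P=cloud('top')
cv2.imwrite('pics/topcrop.png',cv2.resize(im[120:260,160:460][:,:,::-1],None,fx=2.66,fy=2.66,interpolation=cv2.INTER_CUBIC))
# tray pose
z=P[...,2]; m=((z>34)&(z<46)&(P[...,0]>420)&(P[...,0]<740)&(P[...,1]>-110)&(P[...,1]<260)).astype(np.uint8)
m=cv2.morphologyEx(m,cv2.MORPH_OPEN,np.ones((3,3)))
n,l,st,_=cv2.connectedComponentsWithStats(m); k=1+st[1:,4].argmax()
pts=P[l==k][:,:2].astype(np.float32); print('tray',cv2.minAreaRect(pts), np.median(P[l==k][:,2]))
def fit(lo,hi,x0,x1,y0,y1,t):
    m=(z>lo)&(z<hi)&(P[...,0]>x0)&(P[...,0]<x1)&(P[...,1]>y0)&(P[...,1]<y1)
    p=P[m][:,:2].astype(np.float32); print(t,len(p),cv2.minAreaRect(p),cv2.minEnclosingCircle(p))
fit(52,70,540,640,40,150,'tin')
fit(80,105,560,680,-400,-260,'mugtop'); fit(62,82,560,680,-400,-260,'mughandle')
fit(15,110,560,680,-400,-260,'mug')
for c in [(598,-173),(525,-271),(411,-340)]: fit(38,60,c[0]-35,c[0]+35,c[1]-35,c[1]+35,'cup')
E
```

```text
tray ((581.5650634765625, 73.55193328857422), (269.7334289550781, 300.09515380859375), 8.323575019836426) 40.32605226515295
tin 307 ((592.06005859375, 92.6102066040039), (72.33368682861328, 48.29655456542969), 63.86006164550781) ((591.9821166992188, 92.95726013183594), 41.23136520385742)
mugtop 147 ((618.2799072265625, -319.2186279296875), (80.66373443603516, 81.07218933105469), 55.36795425415039) ((619.949462890625, -325.46502685546875), 48.03547668457031)
mughandle 87 ((626.8256225585938, -327.2947998046875), (75.18572998046875, 103.32342529296875), 39.172176361083984) ((619.9047241210938, -334.3040771484375), 56.53235626220703)
mug 613 ((624.9470825195312, -326.3404541015625), (81.34750366210938, 101.10133361816406), 43.96004104614258) ((620.643798828125, -334.07904052734375), 56.59484100341797)
cup 58 ((595.8081665039062, -172.607421875), (42.989280700683594, 45.90263748168945), 44.112396240234375) ((595.88720703125, -172.85072326660156), 23.18315887451172)
cup 57 ((526.1554565429688, -271.5050048828125), (44.229488372802734, 43.51512908935547), 89.1172103881836) ((525.0187377929688, -270.5412292480469), 23.259126663208008)
cup 59 ((411.3915100097656, -340.8392333984375), (45.57707214355469, 43.58809280395508), 89.33560180664062) ((411.972900390625, -340.3788757324219), 23.278913497924805)
```

View pics/topcrop.png

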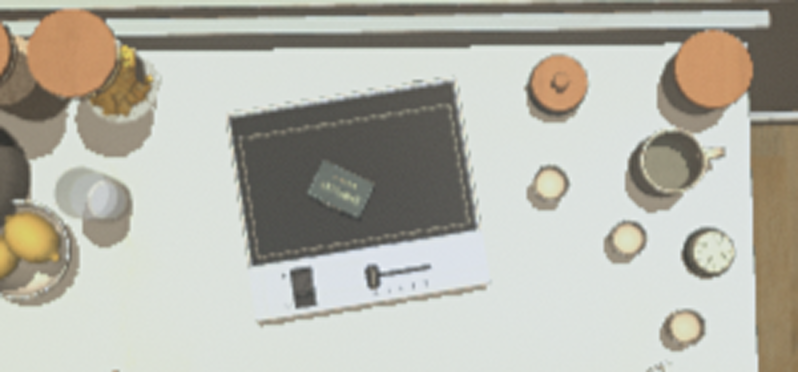

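View pics/side0.png

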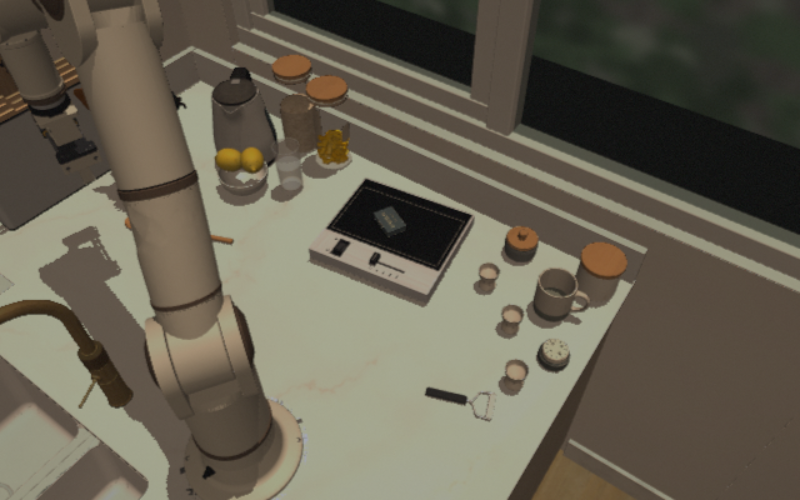

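```bash
cat >> h.py <<'E'
def pose():
    s=r.get_state(); return s['eef_pos'],R.from_quat(s['eef_rot'])
def orient(yaw,tilt=0):
    # yaw: world angle (deg) of tool y, tool down; tilt: deg about tool x
    a=np.radians(yaw); y=np.array([np.cos(a),np.sin(a),0]); z=np.array([0,0,-1.]); x=np.cross(y,z)
    return R.from_matrix(np.stack([x,y,z],1))*R.from_euler('x',tilt,degrees=True)
def plan(wps,step=25,ang=7):
    """wps: (x,y,z,yaw,grip[,tilt[,extra rows]])"""
    p,q=pose(); print('from',np.round(p,1),np.round(q.as_matrix()[:,1],2))
    for w in wps:
        x,y,z,yaw,g=w[:5]; t=w[5] if len(w)>5 else 0; ex=w[6] if len(w)>6 else 0
        while 1:
            dp=q.inv().apply(np.array([x,y,z])-p); dr=(q.inv()*orient(yaw,t)).as_rotvec()
            n=max(1,int(np.ceil(np.linalg.norm(dp)/step)),int(np.ceil(np.degrees(np.linalg.norm(dr))/ang)))
            k=min(n,5); f=np.arange(1,k+1)/n
            S=np.round(np.outer(f,dp)/1000,4); D=np.round(np.outer(f,dr),3)
            if n+ex<=5 and ex: S=np.vstack([S]+[S[-1:]]*ex); D=np.vstack([D]+[D[-1:]]*ex)
            print('slide',(S+0).tolist(),'rot',(D+0).tolist(),'g',g)
            p=p+q.apply(S[-1]*1000); q=q*R.from_rotvec(D[-1])
            if n<=5: break
E
python3 - <<'E'
from h import *
plan([(592,92.5,150,-26.1,-1)],step=45,ang=8)
E
```

```text
from [204.9 616.9 243.7] [0.32 0.95 0.  ]
slide [[-0.0355, -0.025, 0.0062], [-0.071, -0.0501, 0.0125], [-0.1065, -0.0751, 0.0187], [-0.142, -0.1001, 0.025], [-0.1776, -0.1252, 0.0312]] rot [[0.0, 0.0, 0.114], [0.0, 0.0, 0.227], [0.0, 0.0, 0.341], [0.0, 0.0, 0.455], [0.0, 0.0, 0.569]] g -1
slide [[-0.0434, -0.002, 0.0063], [-0.0868, -0.0039, 0.0125], [-0.1302, -0.0059, 0.0188], [-0.1736, -0.0078, 0.025], [-0.217, -0.0098, 0.0313]] rot [[0.0, 0.0, 0.114], [0.0, 0.0, 0.227], [0.0, 0.0, 0.341], [0.0, 0.0, 0.455], [0.0, 0.0, 0.568]] g -1
slide [[-0.0376, 0.0217, 0.0062], [-0.0753, 0.0434, 0.0125], [-0.1129, 0.0651, 0.0187], [-0.1506, 0.0868, 0.025], [-0.1882, 0.1085, 0.0312]] rot [[0.0, 0.0, 0.114], [0.0, 0.0, 0.227], [0.0, 0.0, 0.341], [0.0, 0.0, 0.455], [0.0, 0.0, 0.569]] g -1
```

>>> send_rows(slide=[[-0.0355, -0.025, 0.006], [-0.071, -0.05, 0.0125], [-0.1065, -0.075, 0.019], [-0.142, -0.1, 0.025], [-0.178, -0.125, 0.031]], delta_rot=[[0, 0, 0.114], [0, 0, 0.227], [0, 0, 0.341], [0, 0, 0.455], [0, 0, 0.569]], gripper=[-1, -1, -1, -1, -1])

```text
clock: 1.55
eef_pos: [335.3, 440.7, 212.7]
eef_rot: [0.432, 0.902, 0.0, 0.0]
force: [-0.1, -0.3, 0.1]
grip_width: 0.997
finger_force: 0.0
```

>>> send_rows(slide=[[-0.043, -0.002, 0.006], [-0.087, -0.004, 0.0125], [-0.13, -0.006, 0.019], [-0.174, -0.008, 0.025], [-0.217, -0.01, 0.031]], delta_rot=[[0, 0, 0.114], [0, 0, 0.227], [0, 0, 0.341], [0, 0, 0.455], [0, 0, 0.569]], gripper=[-1, -1, -1, -1, -1])

```text
clock: 2.05
eef_pos: [464.3, 265.7, 181.8]
eef_rot: [0.668, 0.744, 0.0, 0.0]
force: [-0.1, 0.1, 0.2]
grip_width: 1.002
finger_force: 0.0
```

>>> send_rows(slide=[[-0.0376, 0.0217, 0.006], [-0.0753, 0.0434, 0.0125], [-0.113, 0.065, 0.019], [-0.15, 0.087, 0.025], [-0.188, 0.1085, 0.031]], delta_rot=[[0, 0, 0.114], [0, 0, 0.227], [0, 0, 0.341], [0, 0, 0.455], [0, 0, 0.569]], gripper=[-1, -1, -1, -1, -1])

```text
clock: 2.55
eef_pos: [593.1, 91.4, 150.7]
eef_rot: [0.85, 0.527, 0.0, -0.0]
force: [1.0, 0.9, 1.0]
grip_width: 1.001
finger_force: 0.0
```

```bash
cat >> h.py <<'E'
def plan(wps,step=25,ang=7):
    """wps: (x,y,z,yaw,grip[,tilt]) ; prints end + row count per call; rows = linear fractions"""
    p,q=pose(); print('from',np.round(p,1),np.round(q.as_matrix()[:,1],2))
    for w in wps:
        x,y,z,yaw,g=w[:5]; t=w[5] if len(w)>5 else 0
        while 1:
            dp=q.inv().apply(np.array([x,y,z])-p); dr=(q.inv()*orient(yaw,t)).as_rotvec()
            n=max(1,int(np.ceil(np.linalg.norm(dp)/step)),int(np.ceil(np.degrees(np.linalg.norm(dr))/ang)))
            k=min(n,5)
            S=np.round(k/n*dp/1000,4); D=np.round(k/n*dr,3)
            print('rows',k,'S',(S+0).tolist(),'R',(D+0).tolist(),'g',g)
            p=p+q.apply(S*1000); q=q*R.from_rotvec(D)
            if n<=5: break
def band(P,lo,hi,x0,x1,y0,y1):
    z=P[...,2]; m=(z>lo)&(z<hi)&(P[...,0]>x0)&(P[...,0]<x1)&(P[...,1]>y0)&(P[...,1]<y1)
    m=cv2.morphologyEx(m.astype(np.uint8),cv2.MORPH_OPEN,np.ones((3,3)))
    n,l,st,_=cv2.connectedComponentsWithStats(m)
    if n<2: return None
    k=1+st[1:,4].argmax(); p=P[l==k]
    return len(p),cv2.minAreaRect(p[:,:2].astype(np.float32)),cv2.minEnclosingCircle(p[:,:2].astype(np.float32)),np.median(p[:,2])
E
python3 - <<'E'
from h import *
im,d,P=cloud('wrist'); save('w1.png',im)
print(band(P,52,70,520,670,20,170))
print(band(P,50,70,440,530,20,90),np.nanmedian(P[...,2]))
plan([(592,92.5,60,-26.1,-1),(592,92.5,60,-26.1,.2)])
E
```

```text
(6267, ((594.375732421875, 84.0423583984375), (73.003173828125, 49.22079849243164), 63.8547477722168), ((595.3922119140625, 83.82738494873047), 42.69607925415039), np.float64(59.02252874532908))
(397, ((487.3453674316406, 42.69255828857422), (27.08774185180664, 14.384199142456055), 32.07926940917969), ((485.81304931640625, 44.890907287597656), 13.676249504089355), np.float64(55.2669529892016)) 41.233091131314296
from [597.2  81.9 150.1] [ 0.89 -0.46  0.01]
rows 4 S [0.0073, -0.01, 0.09] R [0.006, 0.003, -0.02] g -1
rows 1 S [0.0, 0.0, 0.0] R [0.0, 0.0, 0.0] g 0.2
```

View pics/w1.png

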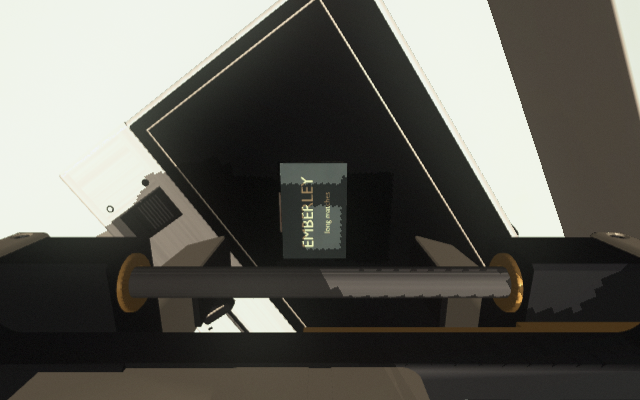

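>>> send_rows(slide=[[0, 0, 0], [0, 0, 0], [0, 0, 0]], delta_rot=[[0, 0, 0], [0, 0, 0], [0, 0, 0]], gripper=[-1, -1, -1])

```text
clock: 2.9
eef_pos: [591.4, 94.5, 150.8]
eef_rot: [0.848, 0.53, 0.0, -0.001]
force: [0.9, 0.3, 0.5]
grip_width: 0.996
finger_force: 0.0
```

```bash
python3 - <<'E'
from h import *
print(pose()[0])
im,d,P=cloud('wrist')
b=band(P,52,70,520,670,20,170);print(b); b2=band(P,50,70,440,530,20,90);print(b2)
(x,y)=b[1][0]
plan([(x,y,60,-26.1,-1)])
E
```

```text
[591.42478348  94.49502644 150.76431127]
(6250, ((590.0519409179688, 93.87933349609375), (72.30892944335938, 49.432762145996094), 63.779083251953125), ((591.0546875, 93.40574645996094), 42.82429885864258), np.float64(59.75456712032471))
(518, ((481.48486328125, 54.922489166259766), (28.2161808013916, 16.00957679748535), 9.914840698242188), ((481.6908264160156, 54.491390228271484), 14.411372184753418), np.float64(56.0450157082724))
from [591.4  94.6 150.9] [ 0.9  -0.44 -0.  ]
rows 4 S [-0.0013, -0.0009, 0.0909] R [-0.001, -0.001, 0.002] g -1
```

>>> send_rows(slide=[[0, 0, 0.03], [0, 0, 0.06], [0, 0, 0.08], [-0.001, -0.001, 0.0905], [-0.001, -0.001, 0.0905]], delta_rot=[[0, 0, 0], [0, 0, 0], [0, 0, 0], [0, 0, 0], [0, 0, 0]], gripper=[-1, -1, -1, -1, -1])

```text
clock: 3.45
eef_pos: [589.9, 93.2, 59.5]
eef_rot: [0.848, 0.529, -0.0, -0.0]
force: [-0.3, -0.3, 0.3]
grip_width: 1.001
finger_force: 0.0
```

>>> send_rows(slide=[[0, 0, 0], [0, 0, 0], [0, 0, 0], [0, 0, 0], [0, 0, 0]], delta_rot=[[0, 0, 0], [0, 0, 0], [0, 0, 0], [0, 0, 0], [0, 0, 0]], gripper=[0.3, 0.3, 0.3, 0.3, 0.3], squeeze=15)

```text
clock: 3.95
eef_pos: [591.0, 92.1, 60.6]
eef_rot: [0.849, 0.529, 0.0, 0.0]
force: [-0.1, 0.8, 0.0]
grip_width: 0.608
finger_force: 0.0
```

>>> send_rows(slide=[[0, 0, 0], [0, 0, 0], [0, 0, -0.01], [0, 0, -0.03], [0, 0, -0.05]], delta_rot=[[0, 0, 0], [0, 0, 0], [0, 0, 0], [0, 0, 0], [0, 0, 0]], gripper=[0.3, 0.3, 0.3, 0.3, 0.3])

```text
clock: 4.45
eef_pos: [590.5, 91.8, 110.8]
eef_rot: [0.849, 0.529, -0.0, -0.0]
force: [0.0, 0.0, -0.5]
grip_width: 0.515
finger_force: 15.0
```

```bash
python3 - <<'E'
from h import *
print(r.get_state()['finger_force'],r.get_state()['grip_width'])
plan([(450,395,110,-60,.3),(450,395,22,-90,.3)],step=40,ang=8)
E
```

```text
15.000001229345798 0.5151504259172485
from [590.5  91.8 110.8] [ 0.9  -0.44 -0.  ]
rows 5 S [0.1167, -0.1444, 0.0005] R [0.0, 0.0, 0.328] g 0.3
rows 4 S [0.0512, -0.1394, 0.0003] R [0.0, 0.001, 0.262] g 0.3
rows 4 S [0.0, 0.0001, 0.088] R [0.0, 0.0, 0.524] g 0.3
```

>>> send_rows(slide=[[0.023, -0.029, 0], [0.047, -0.058, 0], [0.07, -0.087, 0], [0.093, -0.116, 0], [0.117, -0.144, 0]], delta_rot=[[0, 0, 0.066], [0, 0, 0.131], [0, 0, 0.197], [0, 0, 0.262], [0, 0, 0.328]], gripper=[0.3, 0.3, 0.3, 0.3, 0.3])

```text
clock: 4.95
eef_pos: [512.5, 261.8, 110.9]
eef_rot: [0.924, 0.382, 0.0, -0.0]
force: [-0.6, 0.5, -1.3]
grip_width: 0.514
finger_force: 15.0
```

>>> send_rows(slide=[[0.013, -0.035, 0], [0.026, -0.07, 0], [0.038, -0.105, 0], [0.051, -0.139, 0], [0.051, -0.139, 0]], delta_rot=[[0, 0, 0.066], [0, 0, 0.131], [0, 0, 0.197], [0, 0, 0.262], [0, 0, 0.262]], gripper=[0.3, 0.3, 0.3, 0.3, 0.3])

```text
clock: 5.45
eef_pos: [446.6, 402.3, 110.8]
eef_rot: [0.965, 0.263, -0.0, -0.002]
force: [-1.3, 1.1, -1.1]
grip_width: 0.513
finger_force: 15.0
```

>>> send_rows(slide=[[0, 0, 0.02], [0, 0, 0.04], [0, 0, 0.06], [0, 0, 0.07], [0, 0, 0.08]], delta_rot=[[0, 0, 0.12], [0, 0, 0.24], [0, 0, 0.36], [0, 0, 0.45], [0, 0, 0.524]], gripper=[0.3, 0.3, 0.3, 0.3, 0.3])

```text
clock: 5.95
eef_pos: [451.0, 394.5, 29.9]
eef_rot: [1.0, -0.002, -0.0, 0.0]
force: [0.2, 0.0, -1.3]
grip_width: 0.516
finger_force: 15.0
```

>>> send_rows(slide=[[0, 0, 0], [0, 0, 0.004], [0, 0, 0.008], [0, 0, 0.01], [0, 0, 0.01]], delta_rot=[[0, 0, 0], [0, 0, 0], [0, 0, 0], [0, 0, 0], [0, 0, 0]], gripper=[0.3, 0.3, 0.3, 0.3, 0.3])

```text
clock: 6.45
eef_pos: [450.9, 394.8, 20.2]
eef_rot: [1.0, 0.0, -0.0, -0.0]
force: [0.1, 0.8, -1.6]
grip_width: 0.515
finger_force: 15.0
```

>>> send_rows(slide=[[0, 0, 0], [0, 0, 0], [0, 0, -0.01], [0, 0, -0.05], [0, 0, -0.1]], delta_rot=[[0, 0, 0], [0, 0, 0], [0, 0, 0], [0, 0, 0], [0, 0, 0]], gripper=[-0.5, -0.5, -0.5, -0.5, -0.5])

```text
clock: 6.95
eef_pos: [449.5, 393.6, 119.9]
eef_rot: [1.0, -0.0, -0.002, 0.002]
force: [1.1, 1.1, 0.4]
grip_width: 0.753
finger_force: 0.0
```

```bash
python3 - <<'E'
from h import *
plan([(500,200,160,-90,-.5),(596.5,-172.5,110,-81.7,-.5),(596.5,-172.5,41,-81.7,-.5)],step=45,ang=8)
E
```

```text
from [449.5 393.6 119.9] [-0. -1.  0.]
rows 5 S [0.0504, 0.1938, -0.0396] R [0.004, 0.003, 0.0] g -0.5
rows 5 S [0.0536, 0.2069, 0.0277] R [0.0, 0.0, -0.081] g -0.5
rows 4 S [0.0294, 0.1685, 0.0221] R [-0.001, 0.0, -0.064] g -0.5
rows 2 S [0.0, 0.0, 0.069] R [0.0, 0.0, 0.0] g -0.5
```

>>> send_rows(slide=[[0.01, 0.039, -0.008], [0.02, 0.078, -0.016], [0.03, 0.116, -0.024], [0.04, 0.155, -0.032], [0.05, 0.194, -0.04]], delta_rot=[[0, 0, 0], [0, 0, 0], [0, 0, 0], [0, 0, 0], [0.002, 0.002, 0]], gripper=[-0.5, -0.5, -0.5, -0.5, -0.5])

```text
clock: 7.45
eef_pos: [501.4, 199.6, 161.7]
eef_rot: [1.0, 0.0, 0.002, -0.002]
force: [1.6, 0.1, 0.2]
grip_width: 0.749
finger_force: 0.0
```

>>> send_rows(slide=[[0.011, 0.041, 0.006], [0.021, 0.083, 0.011], [0.032, 0.124, 0.017], [0.043, 0.165, 0.022], [0.054, 0.207, 0.028]], delta_rot=[[0, 0, -0.016], [0, 0, -0.032], [0, 0, -0.048], [0, 0, -0.064], [0, 0, -0.081]], gripper=[-0.5, -0.5, -0.5, -0.5, -0.5])

```text
clock: 7.95
eef_pos: [555.6, -7.4, 132.9]
eef_rot: [0.999, 0.041, 0.002, -0.001]
force: [0.4, -0.2, -0.0]
grip_width: 0.746
finger_force: 0.0
```

>>> send_rows(slide=[[0.007, 0.042, 0.006], [0.015, 0.084, 0.011], [0.022, 0.126, 0.017], [0.029, 0.1685, 0.022], [0.029, 0.1685, 0.022]], delta_rot=[[0, 0, -0.016], [0, 0, -0.032], [0, 0, -0.048], [0, 0, -0.064], [0, 0, -0.064]], gripper=[-0.5, -0.5, -0.5, -0.5, -0.5])

```text
clock: 8.45
eef_pos: [597.1, -181.0, 110.6]
eef_rot: [0.998, 0.068, 0.002, 0.002]
force: [-0.9, 0.2, 0.7]
grip_width: 0.752
finger_force: 0.0
```

>>> send_rows(slide=[[0, 0, 0], [0, 0, 0], [0, 0, 0]], delta_rot=[[0, 0, 0], [0, 0, 0], [0, 0, 0]], gripper=[-0.5, -0.5, -0.5])

```text
clock: 8.75
eef_pos: [597.7, -169.4, 110.0]
eef_rot: [0.997, 0.074, 0.001, -0.002]
force: [-0.3, -0.2, -0.3]
grip_width: 0.752
finger_force: 0.0
```

```bash
python3 - <<'E'
from h import *
im,d,P=cloud('wrist')
print(band(P,40,60,560,640,-215,-130))
im,d,P=cloud('side')
print('tin',band(P,10,30,390,510,320,470))
for c in [(597,-173),(525,-271),(411,-340)]: print(band(P,40,60,c[0]-35,c[0]+35,c[1]-35,c[1]+35))
plan([(596.5,-172.5,41,-81.7,-.5)])
E
```

```text
(1251, ((594.3522338867188, -171.86419677734375), (46.51982116699219, 43.99514389038086), 79.82369232177734), ((595.2249145507812, -172.2206573486328), 23.55292510986328), np.float64(47.39479832623144))
tin None
(12, ((613.2644653320312, -159.555908203125), (5.930025577545166, 10.017940521240234), 41.202823638916016), ((613.2645263671875, -159.55593872070312), 5.820846080780029), np.float64(47.094084764413424))
(9, ((544.3955688476562, -269.546630859375), (6.53775691986084, 5.5220866203308105), 28.11027717590332), ((544.1438598632812, -270.02276611328125), 3.7439560890197754), np.float64(48.457687006078686))
(36, ((430.6671447753906, -342.455078125), (25.056350708007812, 7.455986976623535), 79.43682861328125), ((429.87139892578125, -342.3066711425781), 12.536343574523926), np.float64(44.983146186056274))
from [ 597.7 -169.7  110. ] [ 0.15 -0.99 -0.  ]
rows 3 S [-0.0018, 0.0027, 0.0689] R [-0.002, -0.003, 0.002] g -0.5
```

>>> send_rows(slide=[[-0.002, 0.002, 0.02], [-0.003, 0.002, 0.04], [-0.003, 0.002, 0.06], [-0.003, 0.002, 0.069], [-0.003, 0.002, 0.069]], delta_rot=[[0, 0, 0], [0, 0, 0], [0, 0, 0], [0, 0, 0], [0, 0, 0]], gripper=[-0.5, -0.5, -0.5, -0.5, -0.5])

```text
clock: 9.35
eef_pos: [593.9, -172.8, 39.4]
eef_rot: [0.997, 0.073, -0.0, -0.001]
force: [-0.5, -0.5, -0.5]
grip_width: 0.755
finger_force: 0.0
```

>>> send_rows(slide=[[0, 0, 0], [0, 0, 0], [0, 0, 0], [0, 0, 0], [0, 0, 0]], delta_rot=[[0, 0, 0], [0, 0, 0], [0, 0, 0], [0, 0, 0], [0, 0, 0]], gripper=[0.4, 0.4, 0.4, 0.4, 0.4], squeeze=20)

```text
clock: 9.85
eef_pos: [595.6, -173.8, 41.5]
eef_rot: [0.997, 0.072, 0.002, -0.001]
force: [0.2, 1.3, 4.1]
grip_width: 0.48
finger_force: 20.0
```

>>> send_rows(slide=[[0, 0, 0], [0, 0, 0], [0, 0, -0.02], [0, 0, -0.05], [0, 0, -0.08]], delta_rot=[[0, 0, 0], [0, 0, 0], [0, 0, 0], [0, 0, 0], [0, 0, 0]], gripper=[0.4, 0.4, 0.4, 0.4, 0.4])

```text
clock: 10.35
eef_pos: [593.6, -174.1, 120.5]
eef_rot: [0.997, 0.072, -0.0, -0.001]
force: [0.4, 0.0, -0.9]
grip_width: 0.483
finger_force: 20.0
```

```bash
python3 - <<'E'
from h import *
plan([(662.9,-15.6,120,-81.7,.4),(662.9,-15.6,82,-81.7,.4)],step=35)
E
```

```text
from [ 593.6 -174.1  120.5] [ 0.14 -0.99 -0.  ]
rows 5 S [0.0914, -0.1469, 0.0008] R [-0.002, 0.0, 0.0] g 0.4
rows 2 S [0.0, 0.0, 0.038] R [0.0, 0.0, 0.0] g 0.4
```

>>> send_rows(slide=[[0.018, -0.029, 0], [0.037, -0.059, 0], [0.055, -0.088, 0], [0.073, -0.118, 0.001], [0.091, -0.147, 0.001]], delta_rot=[[0, 0, 0], [0, 0, 0], [0, 0, 0], [0, 0, 0], [0, 0, 0]], gripper=[0.4, 0.4, 0.4, 0.4, 0.4])

```text
clock: 10.85
eef_pos: [663.4, -14.2, 119.5]
eef_rot: [0.997, 0.072, 0.0, -0.001]
force: [0.7, -0.4, -1.6]
grip_width: 0.481
finger_force: 20.0
```

>>> send_rows(slide=[[0, 0, 0], [0, 0, 0], [0, 0, 0.015], [0, 0, 0.03], [0, 0, 0.035]], delta_rot=[[0, 0, 0], [0, 0, 0], [0, 0, 0], [0, 0, 0], [0, 0, 0]], gripper=[0.4, 0.4, 0.4, 0.4, 0.4])

```text
clock: 11.35
eef_pos: [661.2, -16.8, 82.0]
eef_rot: [0.997, 0.071, -0.001, -0.001]
force: [-2.1, 0.2, 10.4]
grip_width: 0.481
finger_force: 20.0
```

>>> send_rows(slide=[[0, 0, 0.001], [0, 0, 0.002], [0, 0, 0.003], [0, 0, 0.003]], delta_rot=[[0, 0, 0], [0, 0, 0], [0, 0, 0], [0, 0, 0]], gripper=[0.4, 0.4, 0.4, 0.4])

```text
clock: 11.75
eef_pos: [663.8, -15.5, 82.3]
eef_rot: [0.997, 0.072, 0.001, -0.001]
force: [-0.3, 0.5, 0.2]
grip_width: 0.484
finger_force: 20.0
```

>>> send_rows(slide=[[0, 0, 0], [0, 0, 0], [0, 0, 0], [0, 0, 0], [0, 0, 0]], delta_rot=[[0, 0, 0], [0, 0, 0], [0, 0, 0], [0, 0, 0], [0, 0, 0]], gripper=[-0.4, -0.4, -0.4, -0.4, -0.4])

```text
clock: 12.25
eef_pos: [663.7, -15.4, 82.2]
eef_rot: [0.997, 0.072, 0.001, -0.001]
force: [-0.3, 0.6, -0.4]
grip_width: 0.694
finger_force: 0.0
```

>>> send_rows(slide=[[0, 0, -0.015], [0, 0, -0.03], [0, 0, -0.05], [0, 0, -0.07], [0, 0, -0.07]], delta_rot=[[0, 0, 0], [0, 0, 0], [0, 0, 0], [0, 0, 0], [0, 0, 0]], gripper=[-0.4, -0.4, -0.4, -0.4, -0.4])

```text
clock: 12.75
eef_pos: [666.5, -15.9, 157.2]
eef_rot: [0.997, 0.072, 0.005, -0.001]
force: [0.1, 0.6, 0.4]
grip_width: 0.701
finger_force: 0.0
```

```bash
python3 - <<'E'
from h import *
plan([(525,-271,110,-81.7,-.4),(525,-271,42,-81.7,-.4)],step=42)
E
```

```text
from [666.5 -15.9 157.2] [ 0.14 -0.99 -0.  ]
rows 5 S [-0.1108, 0.145, 0.0283] R [0.0, -0.006, 0.0] g -0.4
rows 3 S [-0.0663, 0.0871, 0.0173] R [-0.001, -0.004, 0.0] g -0.4
rows 2 S [-0.0001, 0.0, 0.068] R [0.0, 0.0, 0.0] g -0.4
```

>>> send_rows(slide=[[-0.022, 0.029, 0.002], [-0.045, 0.06, 0.005], [-0.068, 0.09, 0.01], [-0.09, 0.12, 0.015], [-0.11, 0.147, 0.02]], delta_rot=[[0, 0, 0], [0, 0, 0], [0, 0, 0], [0, 0, 0], [0, 0, 0]], gripper=[-0.4, -0.4, -0.4, -0.4, -0.4])

```text
clock: 13.25
eef_pos: [574.9, -178.6, 131.9]
eef_rot: [0.997, 0.072, 0.001, -0.001]
force: [0.3, -0.2, 0.4]
grip_width: 0.699
finger_force: 0.0
```

>>> send_rows(slide=[[-0.022, 0.029, 0.008], [-0.044, 0.058, 0.016], [-0.064, 0.086, 0.022], [-0.064, 0.086, 0.022], [-0.064, 0.086, 0.022]], delta_rot=[[0, 0, 0], [0, 0, 0], [0, 0, 0], [0, 0, 0], [0, 0, 0]], gripper=[-0.4, -0.4, -0.4, -0.4, -0.4])

```text
clock: 13.75
eef_pos: [524.4, -272.2, 109.5]
eef_rot: [0.997, 0.071, 0.001, -0.001]
force: [-0.0, 0.2, -0.7]
grip_width: 0.699
finger_force: 0.0
```

>>> send_rows(slide=[[0, 0, 0], [0, 0, 0], [0, 0, 0]], delta_rot=[[0, 0, 0], [0, 0, 0], [0, 0, 0]], gripper=[-0.4, -0.4, -0.4])

```text
clock: 14.05
eef_pos: [526.0, -269.8, 109.4]
eef_rot: [0.997, 0.074, 0.001, -0.001]
force: [-0.2, -0.5, 0.2]
grip_width: 0.702
finger_force: 0.0
```

```bash
python3 - <<'E'
from h import *
im,d,P=cloud('wrist'); b=band(P,40,60,485,565,-310,-230); print(b)
x,y=b[2][0]
plan([(x,y,42,-81.7,-.4)])
E
```

```text
(1346, ((523.8250732421875, -269.9692687988281), (46.04392623901367, 45.43644332885742), 6.997936248779297), ((523.5853881835938, -269.97857666015625), 23.418243408203125), np.float64(47.65501851969529))
from [ 525.8 -270.   109.4] [ 0.15 -0.99 -0.  ]
rows 3 S [-0.0024, -0.0002, 0.0674] R [-0.002, -0.003, 0.002] g -0.4
```

>>> send_rows(slide=[[-0.001, 0, 0.02], [-0.002, 0, 0.04], [-0.002, 0, 0.06], [-0.002, 0, 0.067], [-0.002, 0, 0.067]], delta_rot=[[0, 0, 0], [0, 0, 0], [0, 0, 0], [0, 0, 0], [0, 0, 0]], gripper=[-0.4, -0.4, -0.4, -0.4, -0.4])

```text
clock: 14.6
eef_pos: [522.6, -270.5, 41.3]
eef_rot: [0.997, 0.073, 0.0, -0.001]
force: [0.1, 0.7, -0.1]
grip_width: 0.695
finger_force: 0.0
```

>>> send_rows(slide=[[0, 0, 0], [0, 0, 0], [0, 0, 0], [0, 0, 0], [0, 0, 0]], delta_rot=[[0, 0, 0], [0, 0, 0], [0, 0, 0], [0, 0, 0], [0, 0, 0]], gripper=[0.4, 0.4, 0.4, 0.4, 0.4], squeeze=20)

```text
clock: 15.1
eef_pos: [524.0, -271.2, 43.2]
eef_rot: [0.997, 0.072, 0.002, -0.001]
force: [-0.3, 1.9, 5.7]
grip_width: 0.482
finger_force: 20.0
```

>>> send_rows(slide=[[0, 0, 0], [0, 0, 0], [0, 0, -0.02], [0, 0, -0.05], [0, 0, -0.08]], delta_rot=[[0, 0, 0], [0, 0, 0], [0, 0, 0], [0, 0, 0], [0, 0, 0]], gripper=[0.4, 0.4, 0.4, 0.4, 0.4])

```text
clock: 15.6
eef_pos: [522.2, -271.4, 122.5]
eef_rot: [0.997, 0.072, 0.0, -0.001]
force: [-0.4, -0.1, -0.0]
grip_width: 0.481
finger_force: 20.0
```

>>> send_rows(slide=[[0.012, -0.033, 0], [0.024, -0.066, 0], [0.036, -0.099, 0], [0.048, -0.132, 0], [0.06, -0.165, 0]], delta_rot=[[0, 0, 0], [0, 0, 0], [0, 0, 0], [0, 0, 0], [0, 0, 0]], gripper=[0.4, 0.4, 0.4, 0.4, 0.4])

```text
clock: 16.1
eef_pos: [558.5, -98.3, 122.6]
eef_rot: [0.997, 0.072, 0.001, -0.001]
force: [-0.1, 0.6, -0.7]
grip_width: 0.483
finger_force: 20.0
```

>>> send_rows(slide=[[0.012, -0.033, 0], [0.024, -0.067, 0], [0.024, -0.067, 0], [0.024, -0.067, 0], [0.024, -0.067, 0]], delta_rot=[[0, 0, 0], [0, 0, 0], [0, 0, 0], [0, 0, 0], [0, 0, 0]], gripper=[0.4, 0.4, 0.4, 0.4, 0.4])

```text
clock: 16.6
eef_pos: [572.3, -31.1, 122.8]
eef_rot: [0.997, 0.072, 0.001, -0.0]
force: [0.1, 0.3, -0.6]
grip_width: 0.484
finger_force: 20.0
```

```bash
python3 - <<'E'
from h import *
plan([(573.8,-28.7,83.5,-81.7,.4)])
E
```

```text
from [572.3 -31.1 122.8] [ 0.14 -0.99 -0.  ]
rows 2 S [0.0018, -0.0022, 0.0393] R [-0.001, -0.002, -0.001] g 0.4
```

>>> send_rows(slide=[[0.001, -0.001, 0.015], [0.002, -0.002, 0.03], [0.002, -0.002, 0.037], [0.002, -0.002, 0.039], [0.002, -0.002, 0.041]], delta_rot=[[0, 0, 0], [0, 0, 0], [0, 0, 0], [0, 0, 0], [0, 0, 0]], gripper=[0.4, 0.4, 0.4, 0.4, 0.4])

```text
clock: 17.1
eef_pos: [575.3, -26.7, 83.0]
eef_rot: [0.997, 0.072, 0.002, -0.002]
force: [-5.4, 4.2, 26.3]
grip_width: 0.481
finger_force: 20.0
```

>>> send_rows(slide=[[0, 0, 0], [0, 0, 0], [0, 0, 0], [0, 0, 0], [0, 0, 0]], delta_rot=[[0, 0, 0], [0, 0, 0], [0, 0, 0], [0, 0, 0], [0, 0, 0]], gripper=[0.4, 0.4, -0.4, -0.4, -0.4])

```text
clock: 17.6
eef_pos: [574.0, -27.7, 81.2]
eef_rot: [0.997, 0.072, 0.001, -0.001]
force: [-0.3, -0.9, -0.8]
grip_width: 0.68
finger_force: 0.0
```

>>> send_rows(slide=[[0, 0, 0], [0, 0, -0.01], [0, 0, -0.03], [0, 0, -0.05], [0, 0, -0.07]], delta_rot=[[0, 0, 0], [0, 0, 0], [0, 0, 0], [0, 0, 0], [0, 0, 0]], gripper=[-0.4, -0.4, -0.4, -0.4, -0.4])

```text
clock: 18.1
eef_pos: [574.3, -27.7, 153.1]
eef_rot: [0.997, 0.072, 0.001, -0.001]
force: [0.9, 0.2, -0.3]
grip_width: 0.698
finger_force: 0.0
```

>>> send_rows(slide=[[-0.025, 0.034, 0.002], [-0.05, 0.068, 0.006], [-0.075, 0.104, 0.012], [-0.1, 0.138, 0.017], [-0.125, 0.173, 0.023]], delta_rot=[[0, 0, 0], [0, 0, 0], [0, 0, 0], [0, 0, 0], [0, 0, 0]], gripper=[-0.4, -0.4, -0.4, -0.4, -0.4])

```text
clock: 18.6
eef_pos: [475.1, -218.1, 129.0]
eef_rot: [0.997, 0.073, 0.002, -0.001]
force: [1.1, -0.7, 0.4]
grip_width: 0.7
finger_force: 0.0
```

>>> send_rows(slide=[[-0.025, 0.034, 0.006], [-0.05, 0.068, 0.012], [-0.07, 0.096, 0.018], [-0.081, 0.1115, 0.02], [-0.081, 0.1115, 0.02]], delta_rot=[[0, 0, 0], [0, 0, 0], [0, 0, 0], [0, 0, 0], [0, 0, 0]], gripper=[-0.4, -0.4, -0.4, -0.4, -0.4])

```text
clock: 19.1
eef_pos: [409.3, -342.3, 108.4]
eef_rot: [0.998, 0.069, 0.001, 0.0]
force: [-0.2, 0.5, 0.3]
grip_width: 0.703
finger_force: 0.0
```

>>> send_rows(slide=[[0, 0, 0], [0, 0, 0], [0, 0, 0]], delta_rot=[[0, 0, 0], [0, 0, 0], [0, 0, 0]], gripper=[-0.4, -0.4, -0.4])

```text
clock: 19.4
eef_pos: [412.8, -337.2, 108.1]
eef_rot: [0.997, 0.074, 0.001, -0.001]
force: [-0.6, -0.6, -0.7]
grip_width: 0.701
finger_force: 0.0
```

```bash
python3 - <<'E'
from h import *
im,d,P=cloud('wrist'); b=band(P,40,60,370,455,-380,-300); print(b)
x,y=b[2][0]
plan([(x,y,42,-81.7,-.4),(x,y,122,-81.7,.4),(609,42.2,122,-81.7,.4)],step=35)
im,d,P=cloud('top'); save('t2.png',im[120:260,160:460],2.66)
print(band(P,80,105,560,680,-400,-260))
E
```

```text
(1243, ((409.01239013671875, -340.2409973144531), (42.10810852050781, 46.48647689819336), 1.243647575378418), ((410.2737121582031, -340.1189880371094), 23.39524269104004), np.float64(47.19714461498222))
from [ 412.7 -337.4  108.1] [ 0.15 -0.99 -0.  ]
rows 2 S [-0.003, 0.0025, 0.0661] R [-0.002, -0.003, 0.003] g -0.4
rows 3 S [0.0, 0.0, -0.08] R [0.0, 0.0, 0.0] g 0.4
rows 5 S [0.0968, -0.1345, 0.0] R [0.0, 0.0, 0.0] g 0.4
rows 5 S [0.0968, -0.1345, 0.0] R [0.0, 0.0, 0.0] g 0.4
rows 3 S [0.0581, -0.0807, 0.0] R [0.0, 0.0, 0.0] g 0.4
None
```

View pics/t2.png

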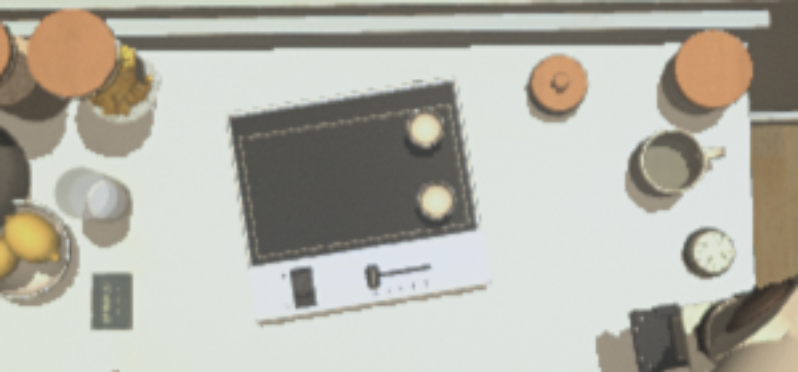

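>>> send_rows(slide=[[-0.001, 0.001, 0.02], [-0.003, 0.0025, 0.04], [-0.003, 0.0025, 0.06], [-0.003, 0.0025, 0.066], [-0.003, 0.0025, 0.066]], delta_rot=[[0, 0, 0], [0, 0, 0], [0, 0, 0], [0, 0, 0], [0, 0, 0]], gripper=[-0.4, -0.4, -0.4, -0.4, -0.4])

```text
clock: 20.0
eef_pos: [408.8, -340.6, 41.2]
eef_rot: [0.997, 0.073, 0.0, -0.002]
force: [0.6, -1.1, 0.2]
grip_width: 0.702
finger_force: 0.0
```

>>> send_rows(slide=[[0, 0, 0], [0, 0, 0], [0, 0, 0], [0, 0, 0], [0, 0, 0]], delta_rot=[[0, 0, 0], [0, 0, 0], [0, 0, 0], [0, 0, 0], [0, 0, 0]], gripper=[0.4, 0.4, 0.4, 0.4, 0.4], squeeze=20)

```text
clock: 20.5
eef_pos: [409.8, -341.4, 42.7]
eef_rot: [0.997, 0.072, 0.002, -0.001]
force: [0.3, 1.3, 6.2]
grip_width: 0.487
finger_force: 20.0
```

>>> send_rows(slide=[[0, 0, 0], [0, 0, -0.02], [0, 0, -0.05], [0, 0, -0.085], [0, 0, -0.118]], delta_rot=[[0, 0, 0], [0, 0, 0], [0, 0, 0], [0, 0, 0], [0, 0, 0]], gripper=[0.4, 0.4, 0.4, 0.4, 0.4])

```text
clock: 21.0
eef_pos: [408.4, -341.7, 161.0]
eef_rot: [0.997, 0.072, 0.001, -0.001]
force: [0.8, 0.2, -1.1]
grip_width: 0.484
finger_force: 20.0
```

>>> send_rows(slide=[[0.019, -0.027, 0], [0.039, -0.054, 0], [0.058, -0.081, 0], [0.077, -0.108, 0], [0.097, -0.1345, 0]], delta_rot=[[0, 0, 0], [0, 0, 0], [0, 0, 0], [0, 0, 0], [0, 0, 0]], gripper=[0.4, 0.4, 0.4, 0.4, 0.4])

```text
clock: 21.5
eef_pos: [485.6, -193.5, 160.4]
eef_rot: [0.997, 0.072, 0.001, -0.001]
force: [0.9, 0.6, -0.7]
grip_width: 0.485
finger_force: 20.0
```

>>> send_rows(slide=[[0.019, -0.027, 0], [0.039, -0.054, 0], [0.058, -0.081, 0], [0.077, -0.108, 0], [0.097, -0.1345, 0]], delta_rot=[[0, 0, 0], [0, 0, 0], [0, 0, 0], [0, 0, 0], [0, 0, 0]], gripper=[0.4, 0.4, 0.4, 0.4, 0.4])

```text
clock: 22.0
eef_pos: [562.2, -46.4, 160.7]
eef_rot: [0.997, 0.072, 0.001, -0.001]
force: [0.2, -0.9, -1.4]
grip_width: 0.486
finger_force: 20.0
```

>>> send_rows(slide=[[0.019, -0.027, 0], [0.039, -0.054, 0], [0.058, -0.081, 0], [0.058, -0.081, 0], [0.058, -0.081, 0]], delta_rot=[[0, 0, 0], [0, 0, 0], [0, 0, 0], [0, 0, 0], [0, 0, 0]], gripper=[0.4, 0.4, 0.4, 0.4, 0.4])

```text
clock: 22.5
eef_pos: [607.5, 41.8, 160.6]
eef_rot: [0.997, 0.073, 0.001, -0.001]
force: [0.4, -0.1, -1.2]
grip_width: 0.489
finger_force: 20.0
```

>>> send_rows(slide=[[0, 0, 0], [0, 0, 0]], delta_rot=[[0, 0, 0], [0, 0, 0]], gripper=[0.4, 0.4])

```text
clock: 22.7
eef_pos: [607.3, 39.1, 161.1]
eef_rot: [0.997, 0.071, 0.001, -0.001]
force: [0.7, -0.1, 0.0]
grip_width: 0.482
finger_force: 20.0
```

```bash
python3 - <<'E'
from h import *
plan([(609,42.2,85,-81.7,.4)])
E
```

```text
from [607.3  39.1 161.1] [ 0.14 -0.99 -0.  ]
rows 4 S [0.002, -0.0027, 0.0761] R [-0.001, -0.002, -0.003] g 0.4
```

>>> send_rows(slide=[[0.001, -0.001, 0.025], [0.002, -0.0025, 0.05], [0.002, -0.0025, 0.07], [0.002, -0.0025, 0.076], [0.002, -0.0025, 0.077]], delta_rot=[[0, 0, 0], [0, 0, 0], [0, 0, 0], [0, 0, 0], [0, 0, 0]], gripper=[0.4, 0.4, 0.4, 0.4, 0.4])

```text
clock: 23.2
eef_pos: [609.3, 42.9, 84.0]
eef_rot: [0.997, 0.072, 0.001, -0.001]
force: [0.1, 0.8, -1.1]
grip_width: 0.488
finger_force: 20.0
```

>>> send_rows(slide=[[0, 0, 0.001], [0, 0, 0.001], [0, 0, 0.001], [0, 0, 0.001], [0, 0, 0.001]], delta_rot=[[0, 0, 0], [0, 0, 0], [0, 0, 0], [0, 0, 0], [0, 0, 0]], gripper=[0.4, 0.4, -0.4, -0.4, -0.4])

```text
clock: 23.7
eef_pos: [609.8, 44.0, 83.6]
eef_rot: [0.997, 0.072, 0.001, -0.001]
force: [0.7, 0.2, -0.1]
grip_width: 0.68
finger_force: 0.0
```

>>> send_rows(slide=[[0, 0, 0], [0, 0, 0], [0, 0, -0.03], [0, 0, -0.06], [0, 0, -0.1]], delta_rot=[[0, 0, 0], [0, 0, 0], [0, 0, 0], [0, 0, 0], [0, 0, 0]], gripper=[-0.4, -0.4, -0.4, -0.4, -0.4])

```text
clock: 24.2
eef_pos: [608.0, 43.7, 182.7]
eef_rot: [0.997, 0.072, -0.001, -0.001]
force: [1.1, 0.7, 0.4]
grip_width: 0.698
finger_force: 0.0
```

>>> send_rows(slide=[[0, 0, 0], [0, 0, 0], [0, 0, 0]], delta_rot=[[0, 0, 0], [0, 0, 0], [0, 0, 0]], gripper=[-1, -1, -1])

```text
clock: 24.5
eef_pos: [608.5, 43.9, 182.1]
eef_rot: [0.997, 0.072, 0.0, -0.001]
force: [0.1, 0.1, 0.1]
grip_width: 0.909
finger_force: 0.0
```

```bash
python3 - <<'E'
from h import *
im,d,P=cloud('top')
print('mug',band(P,80,105,560,680,-400,-260),'mug all',band(P,15,110,560,680,-420,-260))
q=P[(P[...,2]>60)&(P[...,0]>660)&(P[...,1]<-280)&(P[...,1]>-460)]
print('jar',np.percentile(q,[1,50,99],axis=0).round())
for c in [(663,-15.6),(574,-28),(609,42)]: print(band(P,70,105,c[0]-35,c[0]+35,c[1]-35,c[1]+35))
plan([(618.5,-319,160,40,-1)],step=45,ang=8)
E
```

```text
mug None mug all (616, ((614.6234741210938, -327.4888916015625), (99.66161346435547, 81.32072448730469), 67.72209167480469), ((623.3379516601562, -331.901611328125), 54.996219635009766), np.float64(36.99654686011172))
jar [[ 700. -458.   88.]
 [ 856. -369.  528.]
 [ 858. -282.  792.]]
None
(88, ((575.3493041992188, -33.489009857177734), (43.212406158447266, 30.188371658325195), 14.610756874084473), ((575.0513305664062, -28.9318904876709), 22.756113052368164), np.float64(76.72705029161602))
None
from [608.2  43.8 181.7] [ 0.14 -0.99 -0.  ]
rows 5 S [-0.0132, 0.1127, 0.0066] R [0.0, -0.001, -0.664] g -1
rows 5 S [-0.0798, 0.0806, 0.0066] R [-0.001, -0.001, -0.664] g -1
rows 5 S [-0.1125, 0.0143, 0.0068] R [-0.001, 0.0, -0.663] g -1
rows 1 S [-0.0195, -0.0116, 0.0013] R [0.0, 0.0, -0.133] g -1
```

>>> send_rows(slide=[[-0.003, 0.023, 0.001], [-0.006, 0.045, 0.002], [-0.009, 0.068, 0.003], [-0.011, 0.09, 0.005], [-0.013, 0.113, 0.007]], delta_rot=[[0, 0, -0.133], [0, 0, -0.265], [0, 0, -0.4], [0, 0, -0.53], [0, 0, -0.664]], gripper=[-1, -1, -1, -1, -1])

```text
clock: 25.05
eef_pos: [611.8, -70.5, 174.1]
eef_rot: [0.918, 0.396, 0.0, -0.001]
force: [-0.8, -0.2, 0.1]
grip_width: 0.998
finger_force: 0.0
```

>>> send_rows(slide=[[-0.016, 0.016, 0.001], [-0.032, 0.032, 0.002], [-0.048, 0.048, 0.003], [-0.064, 0.064, 0.005], [-0.08, 0.08, 0.007]], delta_rot=[[0, 0, -0.133], [0, 0, -0.265], [0, 0, -0.4], [0, 0, -0.53], [0, 0, -0.664]], gripper=[-1, -1, -1, -1, -1])

```text
clock: 25.55
eef_pos: [614.4, -183.6, 166.8]
eef_rot: [0.739, 0.674, 0.001, -0.001]
force: [-0.1, 0.2, -0.1]
grip_width: 1.0
finger_force: 0.0
```

>>> send_rows(slide=[[-0.0225, 0.003, 0.001], [-0.045, 0.006, 0.002], [-0.0675, 0.009, 0.003], [-0.09, 0.012, 0.005], [-0.1125, 0.014, 0.007]], delta_rot=[[0, 0, -0.133], [0, 0, -0.265], [0, 0, -0.4], [0, 0, -0.53], [0, 0, -0.663]], gripper=[-1, -1, -1, -1, -1])

```text
clock: 26.05
eef_pos: [617.5, -296.8, 159.4]
eef_rot: [0.48, 0.878, 0.001, -0.001]
force: [-1.0, -0.0, -0.2]
grip_width: 1.0
finger_force: 0.0
```

>>> send_rows(slide=[[-0.0195, -0.0115, 0.001], [-0.0195, -0.0115, 0.001], [-0.0195, -0.0115, 0.001], [-0.0195, -0.0115, 0.001], [-0.0195, -0.0115, 0.001]], delta_rot=[[0, 0, -0.133], [0, 0, -0.133], [0, 0, -0.133], [0, 0, -0.133], [0, 0, -0.133]], gripper=[-1, -1, -1, -1, -1])

```text
clock: 26.55
eef_pos: [619.5, -316.9, 160.0]
eef_rot: [0.422, 0.907, 0.002, 0.0]
force: [0.3, 0.9, 0.4]
grip_width: 1.002
finger_force: 0.0
```

```bash
python3 - <<'E'
from h import *
im,d,P=cloud('wrist'); save('w2.png',im)
q=P[(P[...,2]>82)&(P[...,2]<105)&(P[...,0]>545)&(P[...,0]<690)&(P[...,1]<-250)&(P[...,1]>-400)][:,:2].astype(np.float32)
print(len(q),cv2.minEnclosingCircle(q)); 
im2,d,P2=cloud('top')
q2=P2[(P2[...,2]>82)&(P2[...,2]<105)&(P2[...,0]>545)&(P2[...,0]<690)&(P2[...,1]<-250)&(P2[...,1]>-400)][:,:2].astype(np.float32)
if len(q2): print(len(q2),cv2.minEnclosingCircle(q2))
plan([(618.5,-319,150,40,-1)])
E
```

```text
3086 ((633.5531005859375, -333.1653747558594), 62.818634033203125)
74 ((635.5059814453125, -328.9071044921875), 60.80439758300781)
from [ 619.6 -317.5  160.4] [0.77 0.64 0.  ]
rows 1 S [-0.0004, -0.0018, 0.0104] R [0.003, -0.001, 0.001] g -1
```

View pics/w2.png

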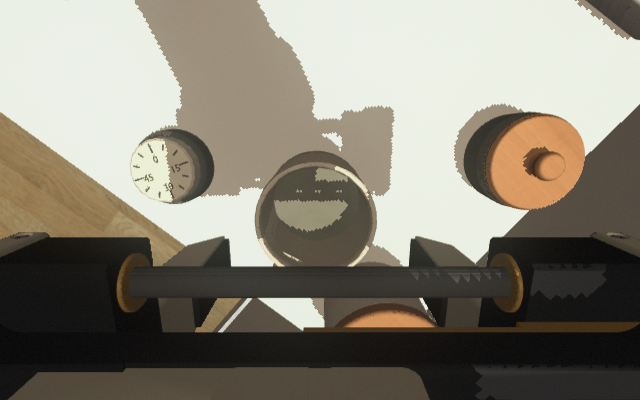

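```bash
python3 - <<'E'
from h import *
im,d,P=cloud('wrist'); m=r.camera_model('wrist')
f=200/np.tan(np.radians(m['vfov'])/2); T=np.array(m['pose'])
def ray(u,v,z):
    w=T[:3,:3]@np.array([(u-m['cx'])/f,(v-m['cy'])/f,1]); return T[:3,3]+w*(z-T[2,3])/w[2]
for u,v in [(256,215),(376,215),(316,163),(316,268)]: print(ray(u,v,92).round(1))
q=P[(P[...,2]>85)&(P[...,2]<100)&(np.hypot(P[...,0]-618,P[...,1]+320)<50)]
print(len(q),q.min(0).round(1),q.max(0).round(1),np.median(q[:,2]))
from scipy.optimize import least_squares
A=np.c_[2*q[:,0],2*q[:,1],np.ones(len(q))]; s=np.linalg.lstsq(A,(q[:,:2]**2).sum(1),rcond=None)[0]
print(s[:2],np.sqrt(s[2]+s[0]**2+s[1]**2))
plan([(s[0],s[1],76,40,-1)])
E
```

```text
[ 583.9 -341.    92. ]
[ 644.5 -290.1   92. ]
[ 592.1 -289.3   92. ]
[ 638.6 -344.7   92. ]
2410 [ 576.2 -359.5   85. ] [ 657.3 -278.3   94.5] 91.71787116446072
[ 616.29854251 -318.22380646] 38.05013958876387
from [ 619.5 -317.8  160.6] [0.77 0.64 0.  ]
rows 4 S [0.0017, -0.003, 0.0845] R [0.003, 0.0, 0.001] g -1
```

>>> send_rows(slide=[[0.001, -0.002, 0.02], [0.002, -0.003, 0.035], [0.002, -0.003, 0.045], [0.002, -0.003, 0.055], [0.002, -0.003, 0.055]], delta_rot=[[0, 0, 0], [0, 0, 0], [0, 0, 0], [0, 0, 0], [0, 0, 0]], gripper=[-1, -1, -1, -1, -1])

```text
clock: 27.2
eef_pos: [614.6, -318.6, 103.4]
eef_rot: [0.423, 0.906, 0.001, -0.001]
force: [-0.5, 0.3, -1.0]
grip_width: 0.998
finger_force: 0.0
```

>>> send_rows(slide=[[0, 0, 0.008], [0, 0, 0.016], [0, 0, 0.024], [0, 0, 0.029], [0, 0, 0.029]], delta_rot=[[0, 0, 0], [0, 0, 0], [0, 0, 0], [0, 0, 0], [0, 0, 0]], gripper=[-1, -1, -1, -1, -1])

```text
clock: 27.7
eef_pos: [615.0, -318.8, 75.2]
eef_rot: [0.423, 0.906, 0.001, -0.0]
force: [-0.3, 0.0, -0.1]
grip_width: 0.999
finger_force: 0.0
```

>>> send_rows(slide=[[0, 0, 0], [0, 0, 0], [0, 0, 0], [0, 0, 0], [0, 0, 0]], delta_rot=[[0, 0, 0], [0, 0, 0], [0, 0, 0], [0, 0, 0], [0, 0, 0]], gripper=[0, 0, 0, 0, 0], squeeze=25)

```text
clock: 28.2
eef_pos: [616.8, -318.8, 77.0]
eef_rot: [0.422, 0.906, 0.002, 0.001]
force: [1.9, 1.4, 1.3]
grip_width: 0.878
finger_force: 25.0
```

>>> send_rows(slide=[[0, 0, -0.01], [0, 0, -0.03], [0, 0, -0.06], [0, 0, -0.09], [0, 0, -0.12]], delta_rot=[[0, 0, 0], [0, 0, 0], [0, 0, 0], [0, 0, 0], [0, 0, 0]], gripper=[0, 0, 0, 0, 0])

```text
clock: 28.7
eef_pos: [613.6, -319.9, 196.9]
eef_rot: [0.423, 0.906, 0.001, -0.001]
force: [0.7, -0.4, -3.8]
grip_width: 0.878
finger_force: 25.0
```

>>> send_rows(slide=[[0, 0, 0], [0, 0, 0]], delta_rot=[[0, 0, 0], [0, 0, 0]], gripper=[0, 0])

```text
clock: 28.9
eef_pos: [614.6, -320.0, 196.5]
eef_rot: [0.423, 0.906, 0.001, 0.0]
force: [-0.7, 0.7, -4.1]
grip_width: 0.878
finger_force: 25.0
```

```bash
python3 - <<'E'
from h import *
plan([(591.8,159.9,196,40,0),(591.8,159.9,120,40,0)],step=33)
E
```

```text
from [ 614.6 -320.   196.5] [0.77 0.64 0.  ]
rows 5 S [0.1275, 0.0969, 0.0004] R [0.001, 0.0, 0.0] g 0
rows 5 S [0.1275, 0.0969, 0.0003] R [0.0, 0.0, 0.0] g 0
rows 5 S [0.1276, 0.0968, 0.0003] R [0.001, 0.0, -0.001] g 0
rows 3 S [0.0, 0.0, 0.076] R [0.0, 0.0, 0.0] g 0
```

>>> send_rows(slide=[[0.0255, 0.0194, 0], [0.051, 0.039, 0], [0.0765, 0.058, 0], [0.102, 0.0775, 0], [0.1275, 0.097, 0]], delta_rot=[[0, 0, 0], [0, 0, 0], [0, 0, 0], [0, 0, 0], [0, 0, 0]], gripper=[0, 0, 0, 0, 0])

```text
clock: 29.4
eef_pos: [605.4, -158.1, 193.9]
eef_rot: [0.423, 0.906, 0.001, -0.002]
force: [-0.1, -0.2, -3.2]
grip_width: 0.874
finger_force: 25.0
```

>>> send_rows(slide=[[0.0255, 0.0194, 0], [0.051, 0.039, 0], [0.0765, 0.058, 0], [0.102, 0.0775, 0], [0.1275, 0.097, 0]], delta_rot=[[0, 0, 0], [0, 0, 0], [0, 0, 0], [0, 0, 0], [0, 0, 0]], gripper=[0, 0, 0, 0, 0])

```text
clock: 29.9
eef_pos: [597.9, 1.4, 194.4]
eef_rot: [0.423, 0.906, 0.0, -0.002]
force: [0.7, 0.2, -3.1]
grip_width: 0.879
finger_force: 25.0
```

>>> send_rows(slide=[[0.0255, 0.0194, 0], [0.051, 0.039, 0], [0.0765, 0.058, 0], [0.102, 0.0775, 0], [0.1275, 0.097, 0]], delta_rot=[[0, 0, 0], [0, 0, 0], [0, 0, 0], [0, 0, 0], [0, 0, 0]], gripper=[0, 0, 0, 0, 0])

```text
clock: 30.4
eef_pos: [590.5, 160.9, 194.6]
eef_rot: [0.423, 0.906, -0.001, -0.001]
force: [0.5, -0.2, -3.3]
grip_width: 0.879
finger_force: 25.0
```

>>> send_rows(slide=[[0, 0, 0], [0, 0, 0], [0, 0, 0], [0, 0, 0], [0, 0, 0]], delta_rot=[[0, 0, 0], [0, 0, 0], [0, 0, 0], [0, 0, 0], [0, 0, 0]], gripper=[0, 0, 0, 0, 0])

```text
clock: 30.9
eef_pos: [592.6, 159.1, 197.0]
eef_rot: [0.424, 0.906, 0.001, 0.0]
force: [0.3, -0.3, -3.6]
grip_width: 0.874
finger_force: 25.0
```

```bash
python3 - <<'E'
from h import *
plan([(591.8,159.9,120,40,0)],step=33)
im,d,P=cloud('top'); save('t3.png',im[120:260,160:460],2.66)
for c in [(663,-15.6),(574,-28),(609,43)]:
    q=P[(P[...,2]>70)&(P[...,2]<105)&(np.hypot(P[...,0]-c[0],P[...,1]-c[1])<35)]; print(len(q),np.median(q,axis=0))
E
```

```text
from [592.6 159.1 197. ] [0.77 0.64 0.  ]
rows 3 S [0.0012, -0.0002, 0.077] R [0.002, 0.0, -0.002] g 0
144 [666.49678103 -14.12832299  77.86284187]
143 [577.04936627 -27.88766117  76.12178921]
145 [611.84633043  44.6973273   76.90359862]
```

View pics/t3.png

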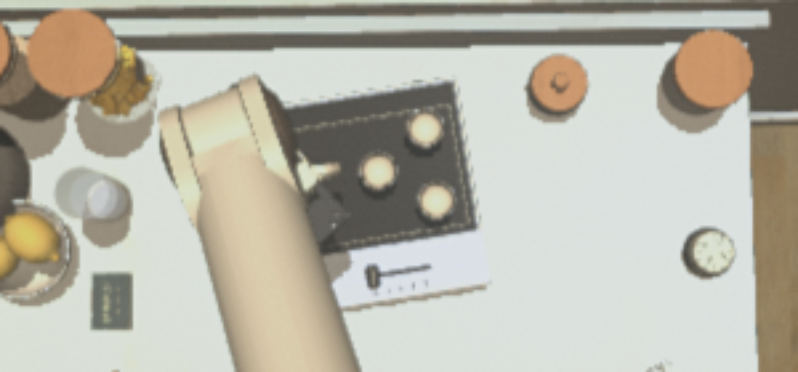

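>>> send_rows(slide=[[0, 0, 0.025], [0.001, 0, 0.05], [0.001, 0, 0.068], [0.001, 0, 0.076], [0.001, 0, 0.077]], delta_rot=[[0, 0, 0], [0, 0, 0], [0, 0, 0], [0, 0, 0], [0, 0, 0]], gripper=[0, 0, 0, 0, 0])

```text
clock: 31.45
eef_pos: [591.5, 160.9, 119.3]
eef_rot: [0.423, 0.906, 0.001, -0.0]
force: [-0.2, -0.6, -3.3]
grip_width: 0.879
finger_force: 25.0
```

>>> send_rows(slide=[[0, 0, 0.001], [0, 0, 0.002], [0, 0, 0.002], [0, 0, 0.002], [0, 0, 0.002]], delta_rot=[[0, 0, 0], [0, 0, 0], [0, 0, 0], [0, 0, 0], [0, 0, 0]], gripper=[0, 0, 0, 0, 0])

```text
clock: 31.95
eef_pos: [592.3, 161.7, 118.8]
eef_rot: [0.423, 0.906, 0.002, 0.001]
force: [-0.2, 0.0, -3.7]
grip_width: 0.882
finger_force: 25.0
```

>>> send_rows(slide=[[-0.001, 0, 0.001], [-0.001, 0, 0.002], [-0.001, 0, 0.002], [-0.001, 0, 0.002]], delta_rot=[[0, 0, 0], [0, 0, 0], [0, 0, 0], [0, 0, 0]], gripper=[0, 0, 0, 0])

```text
clock: 32.35
eef_pos: [593.0, 160.9, 117.4]
eef_rot: [0.423, 0.906, 0.001, 0.001]
force: [-2.5, -1.2, 5.2]
grip_width: 0.878
finger_force: 25.0
```

>>> send_rows(slide=[[0, 0, 0], [0, 0, 0], [0, 0, 0], [0, 0, 0], [0, 0, 0]], delta_rot=[[0, 0, 0], [0, 0, 0], [0, 0, 0], [0, 0, 0], [0, 0, 0]], gripper=[-1, -1, -1, -1, -1])

```text
clock: 32.85
eef_pos: [592.7, 160.8, 116.2]
eef_rot: [0.423, 0.906, 0.001, 0.0]
force: [-0.4, 0.4, -0.7]
grip_width: 0.999
finger_force: 0.0
```

```bash
python3 - <<'E'
from h import *
s=r.get_state(); print(s['grip_width'],s['force'],s['eef_pos'])
E
```

```text
0.9986209563942671 [-0.38953299  0.42280928 -0.74231854] [592.71759056 160.77539704 116.18780939]
```

>>> send_rows(slide=[[0, 0, -0.015], [0, 0, -0.03], [0, 0, -0.05], [0, 0, -0.075], [0, 0, -0.1]], delta_rot=[[0, 0, 0], [0, 0, 0], [0, 0, 0], [0, 0, 0], [0, 0, 0]], gripper=[-1, -1, -1, -1, -1])

```text
clock: 33.35
eef_pos: [592.8, 160.7, 218.9]
eef_rot: [0.423, 0.906, 0.002, 0.001]
force: [0.8, -1.0, 0.1]
grip_width: 1.002
finger_force: 0.0
```

>>> send_rows(slide=[[0, 0, 0], [0, 0, 0], [0, 0, 0]], delta_rot=[[0, 0, 0], [0, 0, 0], [0, 0, 0]], gripper=[1, 1, 1])

```text
clock: 33.65
eef_pos: [592.1, 160.4, 216.1]
eef_rot: [0.423, 0.906, 0.001, 0.0]
force: [-0.2, -0.5, -0.6]
grip_width: 0.786
finger_force: 0.0
```

```bash
cat >> h.py <<'E'
TH=np.radians(8.32); TO=np.array([571.7,72.1,0])
def tw(x,y,z): return TO+[x*np.cos(TH)-y*np.sin(TH),x*np.sin(TH)+y*np.cos(TH),z]
def wt(p):
    d=np.asarray(p)-TO; return np.stack([d[...,0]*np.cos(TH)+d[...,1]*np.sin(TH),-d[...,0]*np.sin(TH)+d[...,1]*np.cos(TH),d[...,2]],-1)
def tcp_for(pt,yaw,tilt,off): return np.asarray(pt)-orient(yaw,tilt).apply(off)
def trayview(n,cam,x0=-130,x1=-50,y0=-90,y1=150,s=3):
    """rectified picture of the deck plane z=40: right = tray -y, up = tray +x"""
    im,d=r.get_image(cam); m=r.camera_model(cam); f=200/np.tan(np.radians(m['vfov'])/2); T=np.array(m['pose'])
    C=[]
    for x,y in [(x1,y1),(x1,y0),(x0,y0),(x0,y1)]:
        c=T[:3,:3].T@(tw(x,y,40)-T[:3,3]); C.append([c[0]/c[2]*f+m['cx'],c[1]/c[2]*f+m['cy']])
    W,H=int((y1-y0)*s),int((x1-x0)*s)
    M=cv2.getPerspectiveTransform(np.float32(C),np.float32([[0,0],[W,0],[W,H],[0,H]]))
    cv2.imwrite('pics/'+n,cv2.warpPerspective(im,M,(W,H),flags=cv2.INTER_CUBIC)[:,:,::-1])
E
python3 - <<'E'
from h import *
q=tcp_for(tw(-84,89,60),98.3,18,[0,16.5,17]); print(q)
plan([(470,150,190,98.3,1,0)],step=45,ang=8)
E
```

```text
[477.21258408 137.67856879  81.26674118]
from [592.1 160.4 216.1] [0.77 0.64 0.  ]
rows 5 S [0.044, -0.0627, 0.0162] R [0.001, 0.0, -0.636] g 1
rows 3 S [0.0436, -0.0145, 0.0098] R [0.001, 0.001, -0.382] g 1
```

>>> send_rows(slide=[[0.009, -0.013, 0.003], [0.018, -0.025, 0.006], [0.027, -0.038, 0.009], [0.036, -0.05, 0.013], [0.044, -0.063, 0.016]], delta_rot=[[0, 0, -0.127], [0, 0, -0.254], [0, 0, -0.382], [0, 0, -0.509], [0, 0, -0.636]], gripper=[1, 1, 1, 1, 1])

```text
clock: 34.15
eef_pos: [514.4, 153.7, 198.8]
eef_rot: [0.115, 0.993, 0.001, -0.0]
force: [-0.0, 0.0, -0.2]
grip_width: 0.355
finger_force: 0.0
```

>>> send_rows(slide=[[0.0145, -0.005, 0.003], [0.029, -0.01, 0.006], [0.0436, -0.0145, 0.01], [0.0436, -0.0145, 0.01], [0.0436, -0.0145, 0.01]], delta_rot=[[0, 0, -0.127], [0, 0, -0.254], [0, 0, -0.382], [0, 0, -0.382], [0, 0, -0.382]], gripper=[1, 1, 1, 1, 1])

```text
clock: 34.65
eef_pos: [470.3, 149.8, 189.7]
eef_rot: [-0.071, 0.997, 0.001, 0.001]
force: [1.1, -0.2, -0.5]
grip_width: 0.005
finger_force: 0.0
```

>>> send_rows(slide=[[0, 0, 0], [0, 0, 0], [0, 0, 0]], delta_rot=[[0, 0, 0], [0, 0, 0], [0, 0, 0]], gripper=[1, 1, 1])

```text
clock: 34.95
eef_pos: [470.8, 150.1, 190.1]
eef_rot: [-0.072, 0.997, 0.001, 0.001]
force: [-0.6, 0.1, 0.5]
grip_width: 0.005
finger_force: 0.0
```

```bash
python3 - <<'E'
from h import *
trayview('lock1.png','wrist')
im,d,P=cloud('wrist'); save('w3.png',im)
print(r.get_state()['grip_width'])
q=wt(P[(P[...,2]>50)&(P[...,2]<60)]); q=q[(abs(q[:,0]+91)<25)&(abs(q[:,1])<40)]
print('knob',np.percentile(q,[2,50,98],axis=0).round(1))
plan([(477.2,137.7,82,98.3,1,18)],step=45,ang=8)
E
```

```text
0.005995644017017996
knob [[-106.8  -10.7   51.3]
 [ -94.    -2.4   55.6]
 [ -80.3    4.3   57.2]]
from [470.5 150.1 190.1] [-0.14  0.99  0.  ]
rows 3 S [-0.0046, -0.0134, 0.1081] R [0.316, 0.002, -0.001] g 1
```

View pics/w3.png

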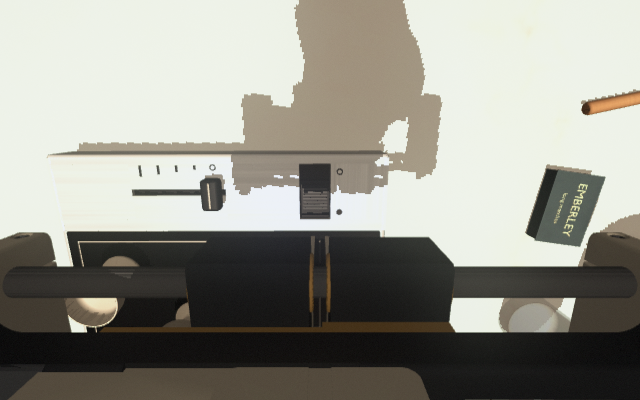

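View pics/lock1.png

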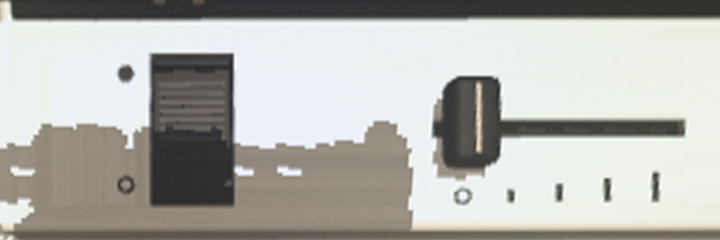

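```bash
sed -i 's/TO=np.array(\[571.7,72.1,0\])/TO=np.array([570.7,72.8,0])/' h.py; python3 - <<'E'
from h import *
a=tcp_for(tw(-84,89,60),98.3,18,[0,16.5,17]);b=tcp_for(tw(-84,89,42),98.3,18,[0,16.5,17]); print(a,b)
plan([(*a,98.3,1,18),(*b,98.3,1,18)],step=45,ang=8)
E
```

```text
[476.21258408 138.37856879  81.26674118] [476.21258408 138.37856879  63.26674118]
from [470.5 150.1 190.1] [-0.14  0.99  0.  ]
rows 3 S [-0.0037, -0.0126, 0.1088] R [0.316, 0.002, -0.001] g 1
rows 1 S [0.0, 0.0056, 0.0171] R [0.0, 0.0, 0.0] g 1
```

>>> send_rows(slide=[[-0.001, -0.003, 0.03], [-0.002, -0.006, 0.06], [-0.003, -0.01, 0.09], [-0.004, -0.0125, 0.109], [-0.004, -0.0125, 0.109]], delta_rot=[[0.1, 0, 0], [0.2, 0, 0], [0.316, 0, 0], [0.316, 0, 0], [0.316, 0, 0]], gripper=[1, 1, 1, 1, 1])

```text
clock: 35.55
eef_pos: [474.1, 138.7, 78.3]
eef_rot: [-0.073, 0.985, -0.157, 0.01]
force: [-1.0, -0.6, 1.0]
grip_width: 0.007
finger_force: 0.0
```

>>> send_rows(slide=[[0, 0.003, 0.008], [0, 0.0055, 0.017], [0, 0.0055, 0.017], [0, 0.0055, 0.017], [0, 0.0055, 0.017]], delta_rot=[[0, 0, 0], [0, 0, 0], [0, 0, 0], [0, 0, 0], [0, 0, 0]], gripper=[1, 1, 1, 1, 1])

```text
clock: 36.05
eef_pos: [476.9, 138.2, 63.8]
eef_rot: [-0.071, 0.985, -0.156, 0.013]
force: [-0.8, 0.4, 1.1]
grip_width: 0.004
finger_force: 0.0
```

```bash
python3 - <<'E'
from h import *
p,q=pose(); print(p, wt(p+q.apply([0,16.5,17])))
im,d=r.get_image('wrist'); save('w4.png',im)
E
```

```text
[476.86192538 138.21226873  63.84444325] [-83.30109584  88.74750384  42.58082139]
```

View pics/w4.png

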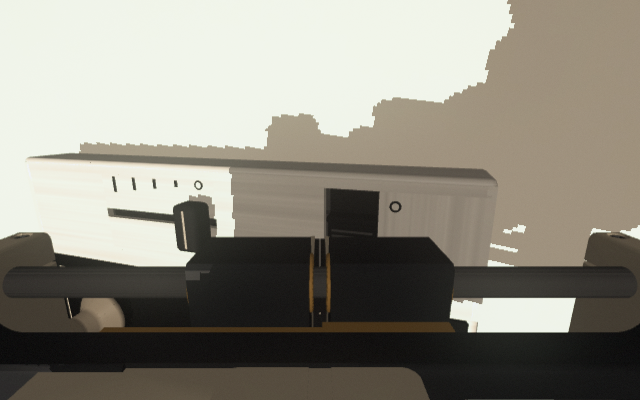

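>>> send_rows(slide=[[0, 0.0003, 0.001], [0, 0.0006, 0.002], [0, 0.001, 0.003], [0, 0.0012, 0.0038], [0, 0.0015, 0.0045]], delta_rot=[[0, 0, 0], [0, 0, 0], [0, 0, 0], [0, 0, 0], [0, 0, 0]], gripper=[1, 1, 1, 1, 1])

```text
clock: 36.6
eef_pos: [476.2, 138.4, 58.3]
eef_rot: [-0.072, 0.985, -0.156, 0.012]
force: [0.5, 0.1, 0.2]
grip_width: 0.003
finger_force: 0.0
```

>>> send_rows(slide=[[0, 0, 0], [0, 0, 0], [0, 0, 0]], delta_rot=[[0, 0, 0], [0, 0, 0], [0, 0, 0]], gripper=[1, 1, 1])

```text
clock: 36.9
eef_pos: [476.3, 138.5, 58.4]
eef_rot: [-0.072, 0.985, -0.156, 0.012]
force: [-0.2, -0.2, -0.3]
grip_width: 0.005
finger_force: 0.0
```

>>> send_rows(slide=[[0, 0.0003, 0.001], [0, 0.0003, 0.001], [0, 0.0003, 0.001]], delta_rot=[[0, 0, 0], [0, 0, 0], [0, 0, 0]], gripper=[1, 1, 1])

```text
clock: 37.2
eef_pos: [476.2, 138.5, 57.3]
eef_rot: [-0.072, 0.985, -0.156, 0.012]
force: [0.3, -0.4, 0.7]
grip_width: 0.004
finger_force: 0.0
```

>>> send_rows(slide=[[0, 0.0003, 0.0008], [0, 0.0003, 0.0008], [0, 0.0003, 0.0008]], delta_rot=[[0, 0, 0], [0, 0, 0], [0, 0, 0]], gripper=[1, 1, 1])

```text
clock: 37.5
eef_pos: [476.2, 138.5, 56.5]
eef_rot: [-0.072, 0.985, -0.156, 0.012]
force: [0.3, 0.2, -0.4]
grip_width: 0.003
finger_force: 0.0
```

>>> send_rows(slide=[[0, 0.0003, 0.0008], [0, 0.0003, 0.0008], [0, 0.0003, 0.0008]], delta_rot=[[0, 0, 0], [0, 0, 0], [0, 0, 0]], gripper=[1, 1, 1])

```text
clock: 37.8
eef_pos: [476.4, 138.4, 56.0]
eef_rot: [-0.071, 0.985, -0.156, 0.013]
force: [-0.8, 0.3, 4.8]
grip_width: 0.004
finger_force: 2.2
```

>>> send_rows(slide=[[0, 0.0002, 0.0006], [0, 0.0002, 0.0006], [0, 0.0002, 0.0006]], delta_rot=[[0, 0, 0], [0, 0, 0], [0, 0, 0]], gripper=[1, 1, 1])

```text
clock: 38.1
eef_pos: [476.4, 138.4, 55.8]
eef_rot: [-0.071, 0.985, -0.156, 0.013]
force: [-2.5, -0.0, 9.6]
grip_width: 0.004
finger_force: 4.6
```

>>> send_rows(slide=[[0, -0.0003, -0.0009], [0.003, -0.0003, -0.0009], [0.006, -0.0003, -0.0009], [0.009, -0.0003, -0.0009], [0.012, -0.0003, -0.0009]], delta_rot=[[0, 0, 0], [0, 0, 0], [0, 0, 0], [0, 0, 0], [0, 0, 0]], gripper=[1, 1, 1, 1, 1])

```text
clock: 38.6
eef_pos: [464.7, 137.1, 56.0]
eef_rot: [-0.072, 0.985, -0.156, 0.013]
force: [2.5, 0.3, 1.7]
grip_width: 0.005
finger_force: 1.4
```

>>> send_rows(slide=[[0.002, 0, 0], [0.004, 0, 0], [0.006, 0, 0], [0.007, 0, 0], [0.007, 0, 0]], delta_rot=[[0, 0, 0], [0, 0, 0], [0, 0, 0], [0, 0, 0], [0, 0, 0]], gripper=[1, 1, 1, 1, 1])

```text
clock: 39.1
eef_pos: [457.6, 136.0, 56.0]
eef_rot: [-0.072, 0.985, -0.156, 0.013]
force: [2.5, 1.1, 0.7]
grip_width: 0.008
finger_force: 2.1
```

>>> send_rows(slide=[[0.001, 0, 0], [0.002, 0, 0], [0.002, 0, 0]], delta_rot=[[0, 0, 0], [0, 0, 0], [0, 0, 0]], gripper=[1, 1, 1])

```text
clock: 39.4
eef_pos: [455.7, 135.5, 56.4]
eef_rot: [-0.071, 0.985, -0.156, 0.013]
force: [3.0, 1.5, 6.3]
grip_width: 0.006
finger_force: 2.9
```

>>> send_rows(slide=[[0.001, 0, 0], [0.001, 0, 0], [0.001, 0, 0]], delta_rot=[[0, 0, 0], [0, 0, 0], [0, 0, 0]], gripper=[1, 1, 1])

```text
clock: 39.7
eef_pos: [455.1, 135.5, 56.5]
eef_rot: [-0.071, 0.985, -0.156, 0.013]
force: [4.0, 1.8, 5.8]
grip_width: 0.002
finger_force: 2.8
```

>>> send_rows(slide=[[-0.003, 0, 0], [-0.003, -0.005, -0.015], [-0.003, -0.012, -0.04], [-0.003, -0.02, -0.06], [-0.003, -0.025, -0.075]], delta_rot=[[0, 0, 0], [0, 0, 0], [0, 0, 0], [0, 0, 0], [0, 0, 0]], gripper=[1, 1, 1, 1, 1])

```text
clock: 40.2
eef_pos: [456.5, 134.4, 136.5]
eef_rot: [-0.071, 0.985, -0.156, 0.012]
force: [0.4, -0.4, 0.2]
grip_width: 0.006
finger_force: 0.0
```

>>> send_rows(slide=[[-0.04, 0, 0], [-0.04, 0, 0], [-0.04, 0, 0], [-0.04, 0, 0]], delta_rot=[[0, 0, 0], [0, 0, 0], [0, 0, 0], [0, 0, 0]], gripper=[1, 1, 1, 1])

```text
clock: 40.6
eef_pos: [495.5, 140.4, 134.6]
eef_rot: [-0.072, 0.985, -0.156, 0.011]
force: [-0.7, 0.4, 0.1]
grip_width: 0.006
finger_force: 0.0
```

```bash
python3 - <<'E'
from h import *
print(pose()[0])
trayview('lock2.png','wrist')
E
```

```text
[495.48429866 140.40556694 134.64544981]
```

View pics/lock2.png

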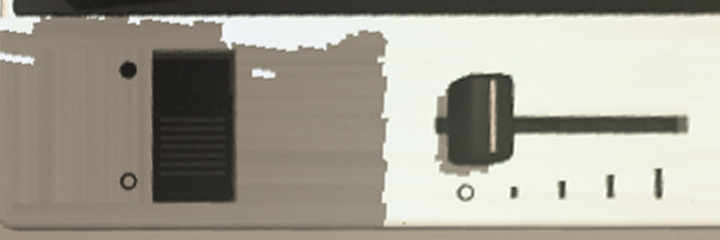

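```bash
python3 - <<'E'
from h import *
k=tw(-91,-5,0); print(k, tw(-91,-53,0))
plan([(k[0],k[1],125,98.3,.1,0),(k[0],k[1],61,98.3,.1,0)],step=45,ang=8)
E
```

```text
[481.38125216  54.68477754   0.        ] [488.32692905   7.18996127   0.        ]
from [495.5 140.5 134.7] [-0.14  0.94 -0.31]
rows 3 S [0.0264, -0.0758, 0.0348] R [-0.315, 0.0, 0.001] g 0.1
rows 2 S [0.0, 0.0, 0.064] R [0.0, 0.0, 0.0] g 0.1
```

>>> send_rows(slide=[[0.009, -0.025, 0.011], [0.018, -0.05, 0.023], [0.026, -0.076, 0.035], [0.026, -0.076, 0.035], [0.026, -0.076, 0.035]], delta_rot=[[-0.105, 0, 0], [-0.21, 0, 0], [-0.315, 0, 0], [-0.315, 0, 0], [-0.315, 0, 0]], gripper=[0.1, 0.1, 0.1, 0.1, 0.1])

```text
clock: 41.15
eef_pos: [482.4, 51.5, 125.0]
eef_rot: [-0.069, 0.998, -0.0, 0.0]
force: [0.6, 0.2, -0.3]
grip_width: 0.393
finger_force: 0.0
```

>>> send_rows(slide=[[0, 0, 0], [0, 0, 0], [0, 0, 0], [0, 0, 0], [0, 0, 0]], delta_rot=[[0, 0, 0], [0, 0, 0], [0, 0, 0], [0, 0, 0], [0, 0, 0]], gripper=[0.1, 0.1, 0.1, 0.1, 0.1])

```text
clock: 41.65
eef_pos: [483.2, 56.1, 125.2]
eef_rot: [-0.074, 0.997, 0.0, 0.001]
force: [0.8, -0.1, 0.1]
grip_width: 0.449
finger_force: 0.0
```

```bash
python3 - <<'E'
from h import *
k=tw(-91,-5,0); print(r.get_state()['grip_width'],wt(pose()[0]))
im,d,P=cloud('wrist')
q=wt(P[(P[...,2]>50)&(P[...,2]<60)]); q=q[(abs(q[:,0]+91)<25)&(abs(q[:,1])<40)]
if len(q): print('knob',np.percentile(q,[2,50,98],axis=0).round(1))
plan([(k[0],k[1],61.5,98.3,.1,0)],step=45,ang=8)
E
```

```text
0.4491775512059492 [-89.01600543  -3.89893309 125.21439653]
knob [[-105.9  -12.7   52.3]
 [ -93.5   -5.2   55.6]
 [ -79.7    2.8   57.3]]
from [483.2  55.7 125.2] [-0.15  0.99  0.  ]
rows 2 S [0.0021, -0.0008, 0.0637] R [0.001, 0.002, 0.002] g 0.1
```

>>> send_rows(slide=[[0.002, -0.001, 0.02], [0.002, -0.001, 0.04], [0.002, -0.001, 0.055], [0.002, -0.001, 0.0635], [0.002, -0.001, 0.0635]], delta_rot=[[0, 0, 0], [0, 0, 0], [0, 0, 0], [0, 0, 0], [0, 0, 0]], gripper=[0.1, 0.1, 0.1, 0.1, 0.1])

```text
clock: 42.2
eef_pos: [480.7, 53.8, 60.8]
eef_rot: [-0.073, 0.997, 0.0, -0.0]
force: [-0.7, -0.8, -0.6]
grip_width: 0.45
finger_force: 0.0
```

>>> send_rows(slide=[[0, 0, 0], [0, 0, 0], [0, 0, 0], [0, 0, 0], [0, 0, 0]], delta_rot=[[0, 0, 0], [0, 0, 0], [0, 0, 0], [0, 0, 0], [0, 0, 0]], gripper=[0.8, 0.8, 0.8, 0.8, 0.8], squeeze=12)

```text
clock: 42.7
eef_pos: [482.2, 54.2, 62.4]
eef_rot: [-0.073, 0.997, 0.001, 0.002]
force: [0.5, 2.2, 4.4]
grip_width: 0.168
finger_force: 12.0
```

>>> send_rows(slide=[[0, 0, 0], [0, 0, 0], [0, 0, 0]], delta_rot=[[0, 0, 0], [0, 0, 0], [0, 0, 0]], gripper=[0.8, 0.8, 0.8])

```text
clock: 43.0
eef_pos: [482.2, 54.2, 62.4]
eef_rot: [-0.073, 0.997, 0.001, 0.002]
force: [-0.7, 1.7, 6.5]
grip_width: 0.172
finger_force: 12.0
```

```bash
python3 - <<'E'
from h import *
p,q=pose(); print(wt(p)); t=tw(0,-48,0)-tw(0,0,0); print(q.inv().apply(t))
E
```

```text
[-90.26757191  -5.62073905  62.38157413]
[ 1.42421802e-02 -4.79999772e+01 -4.45988101e-02]
```

>>> send_rows(slide=[[0, -0.008, 0], [0, -0.016, 0], [0, -0.024, 0], [0, -0.032, 0], [0, -0.04, 0]], delta_rot=[[0, 0, 0], [0, 0, 0], [0, 0, 0], [0, 0, 0], [0, 0, 0]], gripper=[0.8, 0.8, 0.8, 0.8, 0.8])

```text
clock: 43.5
eef_pos: [488.0, 14.5, 62.4]
eef_rot: [-0.073, 0.997, 0.001, 0.002]
force: [0.0, 2.4, 6.7]
grip_width: 0.172
finger_force: 12.0
```

>>> send_rows(slide=[[0, -0.004, 0], [0, -0.008, 0], [0, -0.008, 0], [0, -0.008, 0], [0, -0.008, 0]], delta_rot=[[0, 0, 0], [0, 0, 0], [0, 0, 0], [0, 0, 0], [0, 0, 0]], gripper=[0.8, 0.8, 0.8, 0.8, 0.8])

```text
clock: 44.0
eef_pos: [489.3, 5.7, 62.4]
eef_rot: [-0.072, 0.997, 0.0, 0.002]
force: [-0.8, -0.4, 6.3]
grip_width: 0.173
finger_force: 12.0
```

```bash
python3 - <<'E'
from h import *
s=r.get_state(); print(wt(s['eef_pos']),s['force'],s['grip_width'])
E
```

```text
[-90.21884469 -54.64445453  62.39386843] [-0.76863902 -0.4335783   6.34688693] 0.17339263813861852
```

>>> send_rows(slide=[[0, 0.001, 0], [0, 0.001, 0], [0, 0.001, 0]], delta_rot=[[0, 0, 0], [0, 0, 0], [0, 0, 0]], gripper=[0.8, 0.8, 0.8])

```text
clock: 44.3
eef_pos: [489.2, 6.3, 62.4]
eef_rot: [-0.072, 0.997, -0.0, 0.002]
force: [0.6, -1.9, 5.9]
grip_width: 0.171
finger_force: 12.0
```

>>> send_rows(slide=[[0, 0, 0], [0, 0, 0], [0, 0, 0], [0, 0, 0]], delta_rot=[[0, 0, 0], [0, 0, 0], [0, 0, 0], [0, 0, 0]], gripper=[0.2, 0.2, 0.2, 0.2])

```text
clock: 44.7
eef_pos: [488.1, 7.3, 61.5]
eef_rot: [-0.073, 0.997, 0.0, 0.001]
force: [-0.2, 0.3, -0.4]
grip_width: 0.397
finger_force: 0.0
```

>>> send_rows(slide=[[0, 0, -0.02], [0, 0, -0.04], [0, 0, -0.06], [0, 0, -0.09], [0, 0, -0.12]], delta_rot=[[0, 0, 0], [0, 0, 0], [0, 0, 0], [0, 0, 0], [0, 0, 0]], gripper=[0.2, 0.2, 0.2, 0.2, 0.2])

```text
clock: 45.2
eef_pos: [487.5, 7.2, 182.3]
eef_rot: [-0.073, 0.997, 0.001, 0.0]
force: [1.2, -0.0, -0.2]
grip_width: 0.404
finger_force: 0.0
```

```bash
python3 - <<'E'
from h import *
a=tcp_for(tw(-98,89,60),98.3,18,[0,13.5,17])
plan([(*a[:2],150,98.3,1,10)],step=45,ang=8)
E
```

```text
from [487.5   7.2 182.3] [-0.15  0.99  0.  ]
rows 4 S [0.0062, 0.1342, 0.0325] R [0.176, 0.001, 0.001] g 1
```

>>> send_rows(slide=[[0.001, 0.035, 0], [0.002, 0.07, 0], [0.003, 0.105, 0], [0.003, 0.141, -0.005], [0.003, 0.141, -0.005]], delta_rot=[[0, 0, 0], [0, 0, 0], [0, 0, 0], [0, 0, 0], [0, 0, 0]], gripper=[1, 1, 1, 1, 1])

```text
clock: 45.7
eef_pos: [463.8, 152.1, 187.6]
eef_rot: [-0.076, 0.997, 0.002, 0.002]
force: [0.1, -0.6, -0.1]
grip_width: 0.022
finger_force: 0.0
```

>>> send_rows(slide=[[0, 0, 0], [0, 0, 0], [0, 0, 0], [0, 0, 0], [0, 0, 0]], delta_rot=[[0, 0, 0], [0, 0, 0], [0, 0, 0], [0, 0, 0], [0, 0, 0]], gripper=[1, 1, 1, 1, 1])

```text
clock: 46.2
eef_pos: [464.9, 145.4, 186.7]
eef_rot: [-0.072, 0.997, 0.0, 0.001]
force: [-0.2, -0.0, -0.8]
grip_width: 0.003
finger_force: 0.0
```

```bash
python3 - <<'E'
from h import *
print(pose()[0],r.get_state()['grip_width'])
im,d,P=cloud('wrist')
q=wt(P[(P[...,2]>53)&(P[...,2]<60)]); q=q[(abs(q[:,0]+91)<25)&(abs(q[:,1]+53)<35)]
if len(q): print('knob',np.percentile(q,[2,50,98],axis=0).round(1))
im,d,P=cloud('top')
q=wt(P[(P[...,2]>48)&(P[...,2]<62)]); q=q[(abs(q[:,0]+91)<25)&(abs(q[:,1]+53)<35)]
if len(q): print('knob top',np.percentile(q,[2,50,98],axis=0).round(1))
trayview('lock3.png','wrist')
a=tcp_for(tw(-98,89,60),98.3,18,[0,13.5,17]); b=tcp_for(tw(-98,89,38),98.3,18,[0,13.5,17]); 
plan([(*a,98.3,1,18),(*b,98.3,1,18)],step=45,ang=8)
E
```

```text
[464.8741636  145.42044944 186.69675669] 0.0034569425760890985
knob [[-105.3  -61.8   53.3]
 [ -92.7  -54.1   55.8]
 [ -79.6  -47.4   57.5]]
knob top [[-102.8  -63.6   48.9]
 [ -90.9  -56.3   55.6]
 [ -77.6  -49.6   60.8]]
from [464.8 145.9 186.8] [-0.14  0.99  0.  ]
rows 3 S [0.0041, -0.0063, 0.1064] R [0.315, 0.002, -0.001] g 1
rows 1 S [0.0, 0.0068, 0.0209] R [0.0, 0.0, 0.0] g 1
```

View pics/lock3.png

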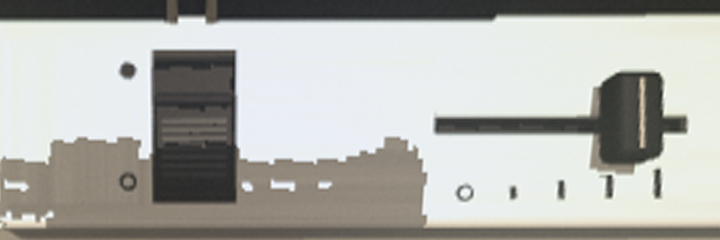

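```bash
sed -i 's/,s=3):/,s=3,z=40):/; s/tw(x,y,40)-T/tw(x,y,z)-T/; s/^    cv2.imwrite(.pics.*warpPersp.*$/    o=cv2.warpPerspective(im,M,(W,H),flags=cv2.INTER_CUBIC); cv2.imwrite("pics\/"+n,o[:,:,::-1]); return o/' h.py
python3 - <<'E'
from h import *
a=trayview('l4.png','wrist',s=6,z=55.5).mean(2); b=trayview('l5.png','wrist',s=6,z=40).mean(2)
# rows: x=-50-(row/6). line on cap x -85..-97
def prof(a,x0,x1,y0,y1):
    s=a[int((-50-x1)*6):int((-50-x0)*6),int((150-y0)*6):int((150-y1)*6)]; return s.mean(0), y0
p,y0=prof(a,-97,-87,-38,-70); print('cap',p[::3].round().astype(int).tolist())
p2,y0=prof(b,-113,-108,5,-85); i=[k for k in range(1,len(p2)-1) if p2[k]<p2[max(0,k-6):k+7].min()+.01]
print('marks',[(round(5-k/6,1),int(p2[k])) for k in i if p2[k]<180])
print('cap y at',[round(-38-k*3/6,1) for k in range(len(p[::3]))][int(np.argmax(p[::3][8:-8]))+8])
E
```

```text
cap [162, 164, 163, 140, 113, 104, 105, 107, 96, 73, 59, 56, 55, 55, 55, 56, 56, 56, 57, 57, 58, 60, 64, 67, 71, 75, 75, 75, 74, 73, 72, 71, 67, 67, 109, 172, 189, 146, 92, 67, 64, 64, 64, 63, 63, 63, 60, 58, 73, 117, 154, 162, 159, 157, 157, 157, 157, 157, 157, 158, 161, 164, 164, 173]
marks [(-37.0, 142), (-53.2, 76), (-69.2, 63)]
cap y at -56.0
```

```bash
python3 - <<'E'
from h import *
plan([(489,7,125,98.3,.2,0),(489,7,62,98.3,.2,0)],step=45,ang=8)
E
```

```text
from [464.8 146.1 186.8] [-0.14  0.99  0.  ]
rows 4 S [-0.0037, -0.1412, 0.0617] R [0.001, 0.002, 0.0] g 0.2
rows 2 S [0.0, 0.0001, 0.063] R [0.0, 0.0, 0.0] g 0.2
```

>>> send_rows(slide=[[-0.001, -0.035, 0.01], [-0.002, -0.07, 0.025], [-0.003, -0.105, 0.045], [-0.0037, -0.141, 0.0617], [-0.0037, -0.141, 0.0617]], delta_rot=[[0, 0, 0], [0, 0, 0], [0, 0, 0], [0, 0, 0], [0, 0, 0]], gripper=[0.2, 0.2, 0.2, 0.2, 0.2])

```text
clock: 46.95
eef_pos: [487.7, 1.2, 122.8]
eef_rot: [-0.069, 0.998, -0.001, -0.001]
force: [-0.1, 0.5, 0.6]
grip_width: 0.373
finger_force: 0.0
```

>>> send_rows(slide=[[0, 0, 0], [0, 0, 0], [0, 0, 0], [0, 0, 0], [0, 0, 0]], delta_rot=[[0, 0, 0], [0, 0, 0], [0, 0, 0], [0, 0, 0], [0, 0, 0]], gripper=[0.2, 0.2, 0.2, 0.2, 0.2])

```text
clock: 47.45
eef_pos: [489.1, 8.0, 125.4]
eef_rot: [-0.073, 0.997, 0.0, 0.001]
force: [0.6, 1.4, 0.3]
grip_width: 0.403
finger_force: 0.0
```

>>> send_rows(slide=[[0, 0, 0.02], [0, 0, 0.04], [0, 0, 0.055], [0, 0, 0.062], [0, 0, 0.062]], delta_rot=[[0, 0, 0], [0, 0, 0], [0, 0, 0], [0, 0, 0], [0, 0, 0]], gripper=[0.2, 0.2, 0.2, 0.2, 0.2])

```text
clock: 47.95
eef_pos: [488.4, 7.6, 62.3]
eef_rot: [-0.073, 0.997, 0.001, 0.0]
force: [0.3, -0.3, -0.3]
grip_width: 0.4
finger_force: 0.0
```

>>> send_rows(slide=[[0, 0, 0], [0, 0, 0], [0, 0, 0], [0, 0, 0], [0, 0, 0]], delta_rot=[[0, 0, 0], [0, 0, 0], [0, 0, 0], [0, 0, 0], [0, 0, 0]], gripper=[0.8, 0.8, 0.8, 0.8, 0.8])

```text
clock: 48.45
eef_pos: [489.7, 7.2, 63.7]
eef_rot: [-0.072, 0.997, 0.0, 0.002]
force: [-0.5, -0.5, 5.1]
grip_width: 0.178
finger_force: 12.0
```

```bash
python3 - <<'E'
from h import *
s=r.get_state(); print(wt(s['eef_pos']),s['force'],s['grip_width'],s['finger_force'])
E
```

```text
[-89.59157376 -53.19810523  63.70885909] [-0.49293064 -0.53784474  5.05036316] 0.17769241707045236 12.000871002674103
```

>>> send_rows(slide=[[0, 0.0008, 0], [0, 0.0016, 0], [0, 0.0016, 0], [0, 0.0016, 0]], delta_rot=[[0, 0, 0], [0, 0, 0], [0, 0, 0], [0, 0, 0]], gripper=[0.8, 0.8, 0.8, 0.8])

```text
clock: 48.85
eef_pos: [489.6, 8.4, 63.7]
eef_rot: [-0.072, 0.997, 0.0, 0.002]
force: [-0.2, -2.0, 5.6]
grip_width: 0.172
finger_force: 12.0
```

>>> send_rows(slide=[[0, 0, 0], [0, 0, 0], [0, 0, 0], [0, 0, 0]], delta_rot=[[0, 0, 0], [0, 0, 0], [0, 0, 0], [0, 0, 0]], gripper=[0.2, 0.2, 0.2, 0.2])

```text
clock: 49.25
eef_pos: [488.6, 9.0, 62.8]
eef_rot: [-0.073, 0.997, 0.001, 0.001]
force: [-0.4, 1.0, 0.3]
grip_width: 0.395
finger_force: 0.0
```

>>> send_rows(slide=[[0, 0, -0.02], [0, 0, -0.04], [0, 0, -0.06], [0, 0, -0.09], [0, 0, -0.12]], delta_rot=[[0, 0, 0], [0, 0, 0], [0, 0, 0], [0, 0, 0], [0, 0, 0]], gripper=[0.2, 0.2, 0.2, 0.2, 0.2])

```text
clock: 49.75
eef_pos: [487.9, 8.9, 183.6]
eef_rot: [-0.073, 0.997, 0.001, 0.0]
force: [1.1, 0.1, -0.5]
grip_width: 0.399
finger_force: 0.0
```

>>> send_rows(slide=[[-0.03, 0.03, 0], [-0.03, 0.03, 0], [-0.03, 0.03, 0], [-0.03, 0.03, 0], [-0.03, 0.03, 0]], delta_rot=[[0, 0, 0], [0, 0, 0], [0, 0, 0], [0, 0, 0], [0, 0, 0]], gripper=[1, 1, 1, 1, 1])

```text
clock: 50.25
eef_pos: [513.1, 41.9, 182.4]
eef_rot: [-0.072, 0.997, 0.0, 0.0]
force: [-0.4, 0.3, -0.2]
grip_width: 0.028
finger_force: 0.0
```

```bash
cat > knob.py <<'E'
from h import *
print(pose()[0])
a=trayview('l4.png','wrist',s=6,z=55.5).mean(2); b=trayview('l5.png','wrist',s=6,z=40).mean(2)
prof=lambda a,x0,x1,y0,y1: a[int((-50-x1)*6):int((-50-x0)*6),int((150-y0)*6):int((150-y1)*6)].mean(0)
p=prof(a,-97,-87,-38,-70); print('cap',p[::3].round().astype(int).tolist())
q=p[42:-48]; w=np.clip(q-q.min()-40,0,None); print('line y',-38-7-(w*np.arange(len(q))).sum()/w.sum()/6)
p2=prof(b,-113,-108,5,-85); print('marks',[(round(5-k/6,1),int(p2[k])) for k in range(len(p2)) if p2[k]<180 and p2[k]<p2[max(0,k-6):k+7].min()+.01])
im,d,P=cloud('top')
q=wt(P[(P[...,2]>48)&(P[...,2]<62)]); q=q[(abs(q[:,0]+91)<25)&(abs(q[:,1]+53)<35)]
if len(q): print('knob top',np.percentile(q,[2,50,98],axis=0).round(1))
E
python3 knob.py
```

```text
[513.07548116  41.94754761 182.41532403]
cap [86, 87, 87, 87, 87, 87, 87, 87, 87, 87, 87, 87, 91, 79, 55, 43, 43, 43, 44, 44, 45, 46, 46, 45, 46, 46, 46, 46, 42, 50, 78, 101, 98, 71, 48, 47, 46, 47, 47, 47, 47, 47, 47, 47, 46, 45, 57, 74, 85, 90, 88, 89, 89, 89, 91, 91, 91, 91, 91, 91, 92, 92, 92, 92]
line y -53.719039444980865
marks [(4.8, 142), (2.3, 141), (-0.2, 141), (-0.3, 141), (-4.0, 118), (-11.3, 141), (-13.0, 142), (-20.8, 125), (-24.2, 143), (-24.3, 143), (-26.3, 143), (-28.2, 143), (-29.8, 143), (-31.8, 143), (-37.0, 89), (-41.0, 144), (-41.2, 144), (-43.5, 144), (-45.8, 144), (-47.5, 145), (-53.0, 47), (-56.0, 145), (-58.5, 145), (-63.5, 145), (-69.2, 45), (-73.7, 146), (-75.3, 146), (-79.5, 144), (-84.5, 145)]
```

```bash
python3 - <<'E'
from h import *
d=tw(-98.5,0,0)-tw(-83.6,0,0)
a=np.array([476.4,138.4,0])+d; print(a)
plan([(a[0],a[1],150,98.3,1,18),(a[0],a[1],66,98.3,1,18),(a[0],a[1],56.8,98.3,1,18)],step=40,ang=8)
E
```

```text
[461.65681745 136.24394613   0.        ]
from [513.5  42.2 182.8] [-0.14  0.99  0.  ]
rows 3 S [0.0379, 0.1005, 0.0328] R [0.315, 0.001, -0.001] g 1
rows 3 S [0.0, 0.026, 0.0799] R [0.0, 0.0, 0.0] g 1
rows 1 S [0.0, 0.0028, 0.0087] R [0.0, 0.0, 0.0] g 1
```

>>> send_rows(slide=[[0.013, 0.034, 0.011], [0.025, 0.067, 0.022], [0.038, 0.1005, 0.033], [0.038, 0.1005, 0.033], [0.038, 0.1005, 0.033]], delta_rot=[[0.105, 0, 0], [0.21, 0, 0], [0.315, 0, 0], [0.315, 0, 0], [0.315, 0, 0]], gripper=[1, 1, 1, 1, 1])

```text
clock: 50.9
eef_pos: [460.6, 139.7, 149.5]
eef_rot: [-0.075, 0.985, -0.156, 0.012]
force: [0.9, -0.4, 0.0]
grip_width: 0.01
finger_force: 0.0
```

>>> send_rows(slide=[[0, 0.009, 0.027], [0, 0.017, 0.053], [0, 0.023, 0.07], [0, 0.026, 0.08], [0, 0.026, 0.08]], delta_rot=[[0, 0, 0], [0, 0, 0], [0, 0, 0], [0, 0, 0], [0, 0, 0]], gripper=[1, 1, 1, 1, 1])

```text
clock: 51.4
eef_pos: [462.0, 134.3, 65.1]
eef_rot: [-0.07, 0.985, -0.157, 0.011]
force: [-0.1, -0.3, 0.3]
grip_width: 0.009
finger_force: 0.0
```

>>> send_rows(slide=[[0, 0, 0], [0, 0, 0], [0, 0, 0]], delta_rot=[[0, 0, 0], [0, 0, 0], [0, 0, 0]], gripper=[1, 1, 1])

```text
clock: 51.7
eef_pos: [462.8, 137.0, 66.9]
eef_rot: [-0.071, 0.985, -0.156, 0.013]
force: [0.0, -0.1, -1.1]
grip_width: 0.005
finger_force: 0.0
```

```bash
python3 - <<'E'
from h import *
plan([(461.7,136.2,57,98.3,1,18)])
E
```

```text
from [462.8 137.   66.9] [-0.14  0.94 -0.31]
rows 1 S [0.0012, 0.0025, 0.0096] R [0.0, 0.004, -0.001] g 1
```

>>> send_rows(slide=[[0.001, 0.001, 0.003], [0.001, 0.0015, 0.0055], [0.001, 0.0022, 0.008], [0.001, 0.0025, 0.0095], [0.001, 0.0025, 0.0095]], delta_rot=[[0, 0, 0], [0, 0, 0], [0, 0, 0], [0, 0, 0], [0, 0, 0]], gripper=[1, 1, 1, 1, 1])

```text
clock: 52.2
eef_pos: [461.0, 136.2, 56.1]
eef_rot: [-0.072, 0.985, -0.156, 0.012]
force: [-0.4, 0.0, 1.2]
grip_width: 0.006
finger_force: 1.0
```

>>> send_rows(slide=[[0, 0.0001, 0.0004], [0, 0.0001, 0.0004], [0, 0.0001, 0.0004]], delta_rot=[[0, 0, 0], [0, 0, 0], [0, 0, 0]], gripper=[1, 1, 1])

```text
clock: 52.5
eef_pos: [461.0, 136.1, 56.0]
eef_rot: [-0.072, 0.985, -0.156, 0.012]
force: [-0.8, 0.1, 4.3]
grip_width: 0.006
finger_force: 2.4
```

>>> send_rows(slide=[[-0.003, -0.0001, -0.0004], [-0.006, -0.0001, -0.0004], [-0.009, -0.0001, -0.0004], [-0.012, -0.0001, -0.0004], [-0.015, -0.0001, -0.0004]], delta_rot=[[0, 0, 0], [0, 0, 0], [0, 0, 0], [0, 0, 0], [0, 0, 0]], gripper=[1, 1, 1, 1, 1])

```text
clock: 53.0
eef_pos: [474.7, 138.2, 55.9]
eef_rot: [-0.072, 0.985, -0.156, 0.011]
force: [-7.8, 0.9, 7.0]
grip_width: 0.002
finger_force: 3.8
```

>>> send_rows(slide=[[-0.002, 0, 0], [-0.0035, 0, 0], [-0.005, 0, 0], [-0.005, 0, 0], [-0.005, 0, 0]], delta_rot=[[0, 0, 0], [0, 0, 0], [0, 0, 0], [0, 0, 0], [0, 0, 0]], gripper=[1, 1, 1, 1, 1])

```text
clock: 53.5
eef_pos: [479.1, 138.8, 55.9]
eef_rot: [-0.072, 0.985, -0.157, 0.011]
force: [-8.2, 1.0, 7.5]
grip_width: 0.007
finger_force: 4.9
```

>>> send_rows(slide=[[-0.001, 0, 0], [-0.001, 0, 0], [-0.001, 0, 0]], delta_rot=[[0, 0, 0], [0, 0, 0], [0, 0, 0]], gripper=[1, 1, 1])

```text
clock: 53.8
eef_pos: [479.2, 138.8, 55.8]
eef_rot: [-0.072, 0.985, -0.157, 0.01]
force: [-9.9, 1.9, 8.7]
grip_width: 0.007
finger_force: 6.0
```

>>> send_rows(slide=[[-0.001, 0, -0.0005], [-0.0015, 0, -0.0005], [-0.0015, 0, -0.0005]], delta_rot=[[0, 0, 0], [0, 0, 0], [0, 0, 0]], gripper=[1, 1, 1])

```text
clock: 54.1
eef_pos: [482.8, 139.3, 56.6]
eef_rot: [-0.071, 0.985, -0.156, 0.012]
force: [-4.2, 0.2, 5.5]
grip_width: 0.007
finger_force: 2.8
```

>>> send_rows(slide=[[0.003, 0, 0], [0.003, -0.005, -0.015], [0.003, -0.012, -0.04], [0.003, -0.02, -0.06], [0.003, -0.025, -0.075]], delta_rot=[[0, 0, 0], [0, 0, 0], [0, 0, 0], [0, 0, 0], [0, 0, 0]], gripper=[1, 1, 1, 1, 1])

```text
clock: 54.6
eef_pos: [481.3, 138.7, 137.9]
eef_rot: [-0.071, 0.985, -0.156, 0.014]
force: [0.2, -0.4, 0.8]
grip_width: 0.003
finger_force: 0.0
```

>>> send_rows(slide=[[-0.02, 0, -0.03], [-0.02, 0, -0.06], [-0.02, 0, -0.06], [-0.02, 0, -0.06], [-0.02, 0, -0.06]], delta_rot=[[-0.1, 0, 0], [-0.2, 0, 0], [-0.315, 0, 0], [-0.315, 0, 0], [-0.315, 0, 0]], gripper=[1, 1, 1, 1, 1])

```text
clock: 55.1
eef_pos: [497.1, 158.2, 192.8]
eef_rot: [-0.071, 0.997, -0.001, 0.001]
force: [0.8, -0.0, 0.3]
grip_width: 0.004
finger_force: 0.0
```

```bash
python3 - <<'E'
from h import *
trayview('lock6.png','wrist')
im,d,P=cloud('side')
cv2.imwrite('pics/s6.png',cv2.resize(im[130:260,180:440][:,:,::-1],None,fx=3,fy=3))
plan([(400,250,300,98.3,1,0)],step=45,ang=8)
E
```

```text
from [496.3 160.5 192.2] [-0.15  0.99 -0.  ]
rows 4 S [0.0821, 0.1025, -0.1079] R [-0.001, 0.001, 0.002] g 1
```

View pics/lock6.png

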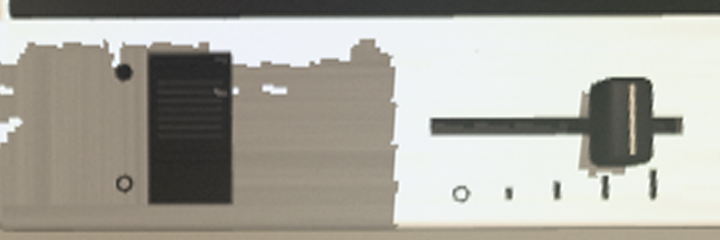

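```bash
python3 - <<'E'
import cv2,numpy as np
for n,c in [('lock1',(165,222)),('lock2',(165,222)),('lock6',(165,195))]:
    a=cv2.imread(f'pics/{n}.png').mean(2)[40:215,c[0]:c[1]].mean(1)
    print(n,a.round().astype(int).tolist())
E
```

```text
lock1 [240, 240, 240, 240, 240, 240, 240, 241, 241, 240, 247, 243, 207, 156, 100, 64, 58, 61, 60, 63, 68, 72, 74, 73, 66, 57, 50, 47, 48, 53, 58, 64, 71, 75, 78, 80, 79, 79, 80, 81, 85, 91, 97, 101, 100, 96, 91, 87, 84, 85, 90, 96, 99, 99, 97, 92, 86, 82, 85, 90, 97, 104, 109, 106, 94, 83, 80, 84, 92, 101, 108, 110, 103, 92, 84, 84, 88, 94, 103, 109, 105, 93, 81, 79, 82, 86, 90, 92, 87, 78, 67, 57, 53, 51, 50, 53, 56, 57, 58, 56, 53, 49, 47, 47, 48, 48, 48, 48, 48, 48, 48, 47, 47, 47, 48, 48, 48, 49, 48, 48, 47, 46, 46, 45, 45, 46, 46, 46, 46, 46, 47, 47, 47, 47, 47, 47, 47, 47, 46, 46, 46, 46, 46, 46, 46, 46, 46, 46, 46, 46, 46, 46, 46, 46, 46, 46, 46, 46, 46, 45, 44, 46, 47, 52, 66, 79, 98, 116, 130, 139, 139, 137, 137, 137, 137]
lock2 [134, 132, 130, 129, 129, 129, 128, 124, 115, 102, 88, 76, 66, 57, 50, 48, 48, 47, 43, 38, 33, 32, 32, 32, 32, 32, 32, 32, 32, 32, 32, 32, 32, 32, 32, 32, 32, 32, 32, 32, 32, 32, 32, 32, 32, 32, 32, 32, 32, 32, 32, 32, 32, 32, 32, 32, 32, 32, 33, 33, 33, 33, 32, 31, 31, 31, 32, 33, 33, 33, 33, 33, 33, 33, 33, 34, 36, 39, 43, 47, 47, 43, 37, 34, 33, 3
[... 399 characters left out ...]
90, 164, 141, 133, 134, 128, 120, 110, 95, 82, 69, 56, 48, 43, 41, 42, 43, 43, 43, 43, 42, 41, 41, 41, 41, 42, 42, 43, 43, 42, 42, 42, 42, 43, 44, 45, 49, 51, 52, 52, 50, 47, 45, 44, 45, 49, 52, 54, 55, 53, 47, 43, 43, 45, 49, 52, 55, 54, 50, 46, 44, 44, 46, 48, 51, 52, 51, 49, 47, 45, 45, 46, 49, 51, 53, 53, 50, 46, 44, 44, 47, 50, 54, 55, 53, 49, 45, 44, 45, 47, 50, 53, 52, 50, 47, 45, 43, 42, 42, 43, 43, 43, 43, 43, 43, 43, 42, 41, 42, 42, 43, 44, 44, 44, 43, 43, 42, 41, 41, 42, 42, 43, 43, 43, 43, 43, 44, 44, 44, 44, 44, 44, 44, 44, 44, 44, 44, 44, 44, 44, 44, 44, 45, 45, 44, 44, 44, 44, 44, 45, 45, 45, 45, 45, 44, 42, 45, 49, 58, 76, 96, 117, 132, 138, 143, 143, 141, 141, 142, 142, 143]
```

View pics/s6.png

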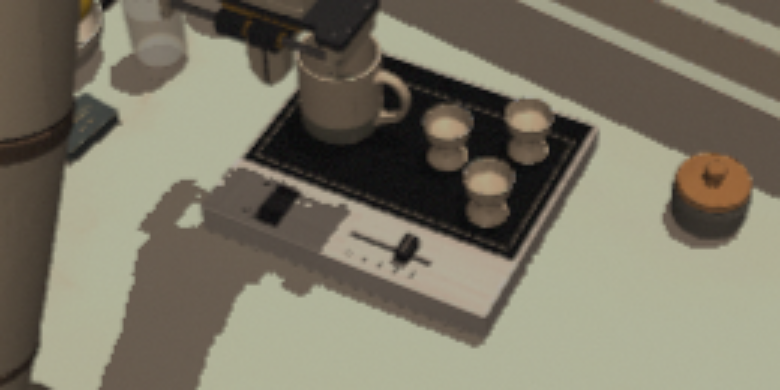

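>>> send_rows(slide=[[0.01, 0, -0.02], [0.02, 0, -0.04], [0.03, 0, -0.06], [0.04, 0, -0.07], [0.04, 0, -0.07]], delta_rot=[[0, 0, 0], [0, 0, 0], [0, 0, 0], [0, 0, 0], [0, 0, 0]], gripper=[1, 1, 1, 1, 1])

```text
clock: 55.7
eef_pos: [456.6, 155.7, 263.5]
eef_rot: [-0.075, 0.997, -0.0, 0.002]
force: [0.1, 0.6, -0.8]
grip_width: 0.003
finger_force: 0.0
```

>>> send_rows(slide=[[0, 0, 0], [0, 0, 0], [0, 0, 0], [0, 0, 0], [0, 0, 0]], delta_rot=[[0, 0, 0], [0, 0, 0], [0, 0, 0], [0, 0, 0], [0, 0, 0]], gripper=[1, 1, 1, 1, 1])

```text
clock: 56.2
eef_pos: [457.6, 153.8, 262.3]
eef_rot: [-0.073, 0.997, 0.0, 0.001]
force: [0.0, -1.0, 0.3]
grip_width: 0.0
finger_force: 0.0
```

```bash
python3 - <<'E'
from h import *
for n in ['side','top']:
    im,d,P=cloud(n); T=wt(P)
    for nm,lo,hi,c,rad in [('mug',45,140,(32.5,80),75)]:
        q=T[(T[...,2]>lo)&(T[...,2]<hi)&(abs(T[...,0]-32)<70)&(T[...,1]>5)&(T[...,1]<140)]
        print(n,nm,len(q),np.percentile(q,[1,99],axis=0).round(0).tolist())
print(r.finish_job())
E
```

```text
side mug 1097 [[-12.0, 12.0, 45.0], [74.0, 121.0, 135.0]]
top mug 692 [[-31.0, 11.0, 45.0], [92.0, 122.0, 135.0]]
the job is handed in; nothing more can be done
None
```

I handed the job in at about 56 s. The match tin is flat on the worktop, three egg cups and the one mug stand inside the pale line, the heat slider reads within about 1 mm of the third mark, and the child lock looks fully shut again. The handover gave no verdict.

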